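# Build the sieve stack on the shaker

### The arm

A 7-joint arm with a two-finger parallel gripper is mounted at the origin on the work surface. World frame = base frame: x ahead of the robot, y to its left, z up, the work surface at z = 0. Lengths are in m, angles in rad, forces in N, time in s.
With the tool pointing down it reaches from about 0.425 to 0.925 m from the base axis. Payload 6.8 kg.
Tool frame: the origin (TCP) lies on the centre line of the jaws, within the pads' length; the fingertips stand 17 mm ahead of it and the grasp point (between the pads) lies 2 mm behind it (nose_length is the distance from the TCP to the fingertips, in m); z points along the fingers, x is the direction in which the jaws open and shut, and the axes are right-handed (so a half turn about z gives the same grasp; the last joint's range is limited). The gripper opens to 85 mm and grips with 20 to 120 N. Pads are 22 mm wide; open, the fingers measure 114 mm over their backs; the gripper's body (76 mm by 85 mm) begins 54 mm behind the grasp point. The pads swing forward as they close: fully open they stand 13 mm farther back than shut.
Start: joints at [1.143, 0.477, 0.022, 1.555, -0.011, 1.109, -0.083], TCP at [0.212, -0.641, 0.215] pointing down, gripper open.
Joint ranges: [-2.96, 2.96], [-0.34, 2.1], [-1.41, 1.46], [0.24, 2.44], [-1.37, 4.51], [0.17, 1.92], [-2.96, 2.96]. Speed limits (rad/s): [2.39, 2.39, 3.14, 3.14, 3.14, 3.14, 3.14].

### API

Orientations are given as a unit quaternion [w, x, y, z].
In Python, from station import * gives the robot as it stands.
- The arm moves only by the tool send_rows, never from a script. Its argument "commands" is a list of rows, each an object with "translation": the shift along the tool's x, y, z in m, a list of three; "rot": the turn, a rotation vector about the tool's x, y, z in degrees, a list of three; "grip": the finger opening in m, from 0 to 0.0854. In form: [{"translation": [tx, ty, tz], "rot": [rx, ry, rz], "grip": grip}, ...]. A call has exactly 5 rows; each row shifts and turns the commanded pose from where the row before left it, along the tool's axes as they then stand; what a row does not reach is not made up. A row lasts 1/12 s, in which the tool goes at most 41.7 mm and 7.16 degrees, less where a joint would pass 70% of its speed; a pose out of reach is approached as far as the arm can. A call with a gripper value outside its range is refused whole. The fingers move at their own pace and stop on an object; "force" is the grip in N (left out, the last holds). Time passes only in rows, so rows that do not move let the fingers close, or fill a call up. It gives the time, the measured TCP pose, the force and the opening at its end, in the units of the state.
- get_obs(): the state, without advancing time (a new reading comes with each control period).
- read_camera(name): name is "scene" or "top"; returns a dict with "pixels" (400x640x3 uint8, red, green, blue), "depth" (400x640 float32, m along the optical axis (not along the pixel's ray), 0 where there is no reading), "mtx" (3x3 intrinsics, pixels), "dist" ([k1, k2, p1, p2, k3] as OpenCV has them; the pictures are not rectified), "extrinsics" (4x4, takes a point from camera to world coordinates). Camera axes: x right, y up, looking along -z (the intrinsics and any distortion apply to the point x, -y, -z); pixel columns grow to the right and rows downward; lengths in m; the calibration is good to about 2 mm. A picture is of the moment at which its call begins.
- hand_in(): hands the job in, once; it reports no verdict.
The state is a dict: "t": time; "q": joint angles; "joint_vel": joint speeds; "joint_torque": joint torques, N m; "eef_pos": TCP position; "tool_rot": TCP orientation; "contact_force": force on the tool from outside, world axes, zero at the start; "torque": the same for the moment, N m; "gripper_width": opening from 0.0 (shut) to 1.0 (fully open).
Only numpy, scipy, OpenCV 4.12 (cv2) and the standard library are available. Lean on these libraries where they do the work, as an engineer would, in place of code of your own. Each camera call takes 0.05 s, during which the arm holds its last target.

### The job

Build the sieve stack in the receiver pan on the grey shaker: first the fine sieve (blue), on it the medium one (yellow), then the coarse one (red), and last the white lid with the green knob. Each piece must stand upright with its foot fully home in the one beneath, and be let go; leave the amber jar standing where it is.

Things in the scene. Friction and masses are not known exactly. Their poses are not given: they have to be found in the camera images.
- fine_band (a point): loose round sieve, blue band, fine mesh. 46 mm tall, ~0.1 kg. Foot: aluminium, 20 mm tall, 38 mm across at its bottom, 46 mm from 12 mm up. Band: 56 mm outside, 20 to 46 mm above the bottom; a cup open at the top, 50 mm inside, 12 mm deep. Point: on the axis, half-way up the band, 33 mm above the bottom; z up. Grip the band; nested, it begins 8 mm above the rim beneath (21 mm below this point).
- medium_band (a point): loose round sieve, yellow band, medium mesh. 46 mm tall, ~0.1 kg. Foot: aluminium, 20 mm tall, 38 mm across at its bottom, 46 mm from 12 mm up. Band: 56 mm outside, 20 to 46 mm above the bottom; a cup open at the top, 50 mm inside, 12 mm deep. Point: on the axis, half-way up the band, 33 mm above the bottom; z up. Grip the band; nested, it begins 8 mm above the rim beneath (21 mm below this point).
- coarse_band (a point): loose round sieve, red band, coarse, open mesh. 46 mm tall, ~0.1 kg. Foot: aluminium, 20 mm tall, 38 mm across at its bottom, 46 mm from 12 mm up. Band: 56 mm outside, 20 to 46 mm above the bottom; a cup open at the top, 50 mm inside, 12 mm deep. Point: on the axis, half-way up the band, 33 mm above the bottom; z up. Grip the band; nested, it begins 8 mm above the rim beneath (21 mm below this point).
- lid_knob (a point): loose lid, ~0.1 kg: white disc (56 mm across, 20 to 26 mm above its bottom) on a foot like the sieves' (20 mm tall, 38 mm across at its bottom, 46 mm from 12 mm up), with a green round knob on a thin stem: 22 mm across, 40 to 66 mm above the bottom. Grip it by the knob. Point: centre of the knob, on the axis, 53 mm above the lid's bottom, 27 mm above the disc; z up.
- pan_floor (a point): middle of the floor of the receiver pan, a round aluminium cup (56 mm outside, 50 mm inside, 12 mm deep) fixed on the grey square shaker (120 x 120 x 28 mm, fixed). Point: 40 mm above the table, 12 mm below the pan's rim; z up. The first foot stands on this floor, each next on the mesh beneath, so each sieve adds 34 mm. The tapered foot has 2 mm play when home, enters up to 5 mm off.
- jar_mid (a point): bystander: loose amber jar with a black cap, 50 mm across, 65 mm tall, standing among the sieves; not to be disturbed. Point: its centre, half-way up.
- burr_stand: bystander: fixed round wooden block, 100 mm across, with a circle of small upright burrs, 52 mm tall in all. Origin: centre of its underside.
Mind the look-alikes: they are no part of the job. What is shaped like the part that bears lid_knob but purple or turquoise is not meant.

How it is judged:
At the end, for the whole second after the job is handed in: The fine sieve stands in the pan, the medium in the fine, the coarse in the medium and the lid in the coarse: each within 4 mm of its fully seated height above the pan floor, its axis within 7 mm of the piece beneath, tilted less than 0.1 rad, released and at rest (below 0.02 m/s) (z of fine_band in the frame of pan_floor between 0.029 and 0.037 m and horizontal distance between fine_band and pan_floor below 0.007 m and angle between each of fine_band, medium_band, coarse_band, lid_knob's own z axis and vertical below 0.1 rad and linear speed of each of fine, medium, coarse, lid below 0.02 m/s and z of medium_band in the frame of pan_floor between 0.063 and 0.071 m and horizontal distance between medium_band and fine_band below 0.007 m and z of coarse_band in the frame of pan_floor between 0.097 and 0.105 m and horizontal distance between coarse_band and medium_band below 0.007 m and z of lid_knob in the frame of pan_floor between 0.151 and 0.159 m and horizontal distance between lid_knob and coarse_band below 0.007 m); the robot touches nothing.
It fails at once if the amber jar is pushed more than 25 mm or tipped over (distance of jar_mid from where it was at the start of the episode above 0.025 m or angle between jar_mid's own z axis and vertical above 0.5 rad).
It also fails if it takes over 125 s, if anything falls off the work surface, if the arm or the gripper's body presses on something with over 40 N, if the wrist force passes 120 N, or if a joint passes its speed limit or range.

## Working session

There is one attempt and no reset: what is moved stays moved. The work goes in short steps, Python scripts to look and compute and a tool call to move; the robot and the scene stay as the last step left them, time stands still between calls to the robot, and variables do not carry over. Pictures are saved under pics/ and viewed, and the job is handed in when it is done.

Besides the shell and the picture viewer there is one more tool, called by a JSON object that holds its "fn" and its "kwargs". send_rows: Moves the arm, as the interface text tells. Its arguments: {"type":"object","properties":{"commands":{"type":"array","items":{"type":"object","properties":{"translation":{"type":"array","items":{"type":"number"}},"rot":{"type":"array","items":{"type":"number"}},"grip":{"type":"number"}}}},"force":{"type":"number"}},"required":["commands"]}

```bash
ls; mkdir -p pics; python3 - <<'E'
from station import *
import cv2,numpy as np
o=get_obs()
for k,v in o.items(): print(k,np.round(v,4))
for n in ["scene","top"]:
    c=read_camera(n); cv2.imwrite(f"pics/{n}0.png",c["pixels"][:,:,::-1]); print(n,c["mtx"],c["dist"],np.round(c["extrinsics"],3))
    np.savez(f"{n}0.npz",**c)
E
```

```text
pics
t 0.0
q [ 1.1429  0.4778  0.0223  1.5564 -0.0115  1.1093 -0.0831]
joint_vel [ 0.0008  0.      0.0005  0.0001 -0.0007 -0.0006 -0.0022]
joint_torque [-4.00000e-04 -5.96441e+01  1.60780e+00 -2.81197e+01  1.24000e-02
  9.30000e-03  0.00000e+00]
eef_pos [ 0.212  -0.6402  0.2135]
tool_rot [-5.000e-04  8.107e-01 -5.855e-01 -8.000e-04]
contact_force [ 1.0323 -0.0603  0.626 ]
torque [0.0553 0.0015 0.016 ]
gripper_width 0.9969
scene [[398.77538904   0.         326.31787508]
 [  0.         398.77538904 201.9073298 ]
 [  0.           0.           1.        ]] [-0.05240756  0.          0.          0.          0.        ] [[ 0.067 -0.812  0.58   0.995]
 [ 0.998  0.063 -0.027 -0.026]
 [-0.015  0.58   0.814  0.686]
 [ 0.     0.     0.     1.   ]]
top [[491.57999883   0.         319.94960445]
 [  0.         491.57999883 200.70716383]
 [  0.           0.           1.        ]] [-0.03102628  0.          0.          0.          0.        ] [[-0.023  0.994 -0.108  0.44 ]
 [-0.999 -0.026 -0.026 -0.013]
 [-0.029  0.108  0.994  1.062]
 [ 0.     0.     0.     1.   ]]
```

View pics/scene0.png

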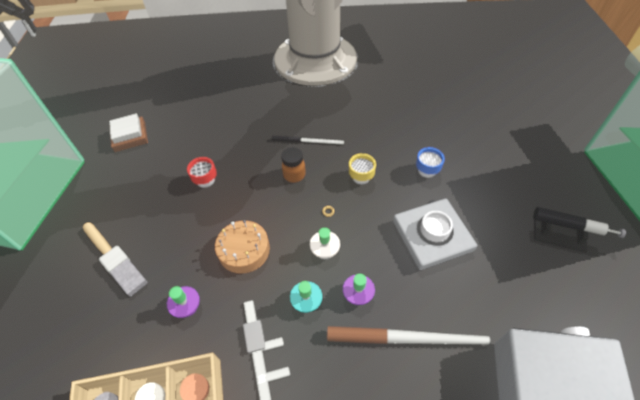

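View pics/top0.png

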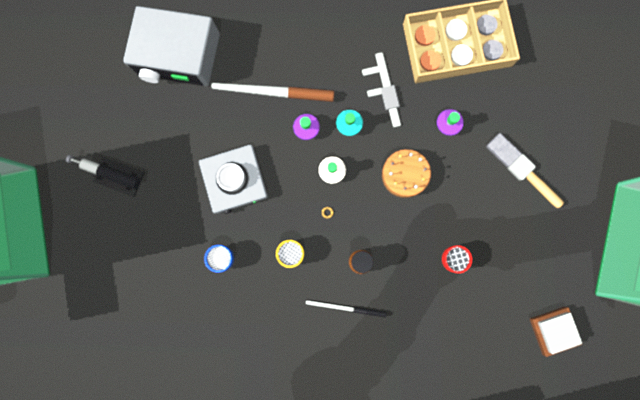

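```bash
cat > h.py <<'E'
import numpy as np,cv2
def load(n,live=False):
    if live:
        from station import read_camera
        return read_camera(n)
    return dict(np.load(f"{n}0.npz"))
def rays(c,uv):
    p=cv2.undistortPoints(np.asarray(uv,float).reshape(-1,1,2),c["mtx"],c["dist"]).reshape(-1,2)
    return np.c_[p[:,0],-p[:,1],-np.ones(len(p))]
def cloud(c):
    h,w=c["depth"].shape
    u,v=np.meshgrid(np.arange(w),np.arange(h))
    r=rays(c,np.c_[u.ravel(),v.ravel()])*c["depth"].reshape(-1,1)
    E=c["extrinsics"]; P=r@E[:3,:3].T+E[:3,3]
    return P.reshape(h,w,3)
def onplane(c,uv,z):
    E=c["extrinsics"]; d=rays(c,uv)@E[:3,:3].T; o=E[:3,3]
    return o+d*((z-o[2])/d[:,2])[:,None]
def proj(c,P):
    E=c["extrinsics"]; q=(np.atleast_2d(P)-E[:3,3])@E[:3,:3]; q=q*[1,-1,-1]
    return cv2.projectPoints(q,np.zeros(3),np.zeros(3),c["mtx"],c["dist"])[0].reshape(-1,2)
def circ(xy):
    A=np.c_[2*xy,np.ones(len(xy))]; s=np.linalg.lstsq(A,(xy**2).sum(1),rcond=None)[0]
    return s[0],s[1],np.sqrt(s[2]+s[0]**2+s[1]**2)
E
cat > m.py <<'E'
from h import *
import sys
live=len(sys.argv)>1
H={"blue":(105,128),"yellow":(20,32),"red":(172,8),"green":(50,75)}
for n,rg in (("top",{"blue":(218,258),"yellow":(290,254),"red":(457,259),"lid":(332,170),"pan":(231,178),"jar":(361,262)}),("scene",{"blue":(430,162),"yellow":(362,168),"red":(202,172),"lid":(325,243),"pan":(436,226),"jar":(293,165)})):
    c=load(n,live); P=cloud(c)
    zt=np.median(P[320:380,150:250,2]); print(n,"table z",zt)
    for k,(u,v) in rg.items():
        W=P[v-32:v+32,u-32:u+32].reshape(-1,3)
        top={"blue":.046,"yellow":.046,"red":.046,"pan":.052,"lid":.026,"jar":.065}[k]
        s=W[np.abs(W[:,2]-zt*0-top)<.004]
        m=np.median(s[:,:2],0); s=s[np.linalg.norm(s[:,:2]-m,axis=1)<.045]
        (x,y),r=cv2.minEnclosingCircle((s[:,:2]*1000).astype(np.float32))
        print(k,len(s),"enc",np.round([x,y,r],1),"fit",np.round(np.array(circ(s[:,:2]))*1000,1),"zmax",np.round(np.percentile(s[:,2],90),4))
        if k=="lid":
            s=W[W[:,2]>.06]; (x,y),r=cv2.minEnclosingCircle((s[:,:2]*1000).astype(np.float32)); print(" knob",len(s),np.round([x,y,r],1),s[:,2].max())
E
python3 m.py
```

```text
top table z 0.0008189437862043958
blue 147 enc [436.9 227.1  28.3] fit [437.2 226.9  26.3] zmax 0.0486
yellow 119 enc [444.3  80.   27.8] fit [444.   79.7  26.3] zmax 0.0493
red 136 enc [ 424.8 -265.2   28.4] fit [ 424.2 -264.9   26.4] zmax 0.049
lid 400 enc [619.9 -11.7  28. ] fit [620.5 -12.   21.4] zmax 0.029
 knob 94 [535.4 -12.4  95.1] 1.062372515231025
pan 132 enc [607.1 200.4  28.3] fit [607.  199.9  26.3] zmax 0.0547
jar 370 enc [424.1 -67.8  22.4] fit [423.8 -67.6  15.7] zmax 0.0679
scene table z 0.0004399755436791941
blue 120 enc [438.8 225.   28.8] fit [438.3 225.5  26.1] zmax 0.0463
yellow 131 enc [444.1  78.2  28.5] fit [444.1  77.9  26.3] zmax 0.047
red 121 enc [ 426.2 -265.9   28.9] fit [ 427.1 -267.1   25.8] zmax 0.0463
lid 465 enc [620.1 -13.6  28.5] fit [620.5 -13.6  20.8] zmax 0.0276
 knob 121 [802.3 -21.2 192.3] 0.685836464267834
pan 171 enc [606.1 199.1  28.7] fit [606.9 199.3  26.4] zmax 0.053
jar 286 enc [423.9 -68.7  23.2] fit [425.3 -69.6  16.2] zmax 0.0663
```

{"fn": "send_rows", "kwargs": {"commands": [{"translation":[0,0,0],"rot":[0,0,-7.1],"grip":0.085},{"translation":[0,0,0],"rot":[0,0,-7.1],"grip":0.085},{"translation":[0,0,0],"rot":[0,0,-7.1],"grip":0.085},{"translation":[0,0,0],"rot":[0,0,-7.1],"grip":0.085},{"translation":[0,0,0],"rot":[0,0,-7.1],"grip":0.085}], "force": 40}}

```text
t: 0.52
eef_pos: [0.2121, -0.6404, 0.2139]
tool_rot: [-0.0, 0.952, -0.308, -0.0]
contact_force: [-0.1, 0.1, -0.5]
gripper_width: 0.998
```

{"fn": "send_rows", "kwargs": {"commands": [{"translation":[0,0,0],"rot":[0,0,-7.1],"grip":0.085},{"translation":[0,0,0],"rot":[0,0,-7.1],"grip":0.085},{"translation":[0,0,0],"rot":[0,0,-7.1],"grip":0.085},{"translation":[0,0,0],"rot":[0,0,-7.1],"grip":0.085},{"translation":[0,0,0],"rot":[0,0,-7.1],"grip":0.085}]}}

```text
t: 0.93
eef_pos: [0.212, -0.6405, 0.2139]
tool_rot: [-0.0, 1.0, -0.003, -0.0]
contact_force: [-0.1, -0.0, -0.7]
gripper_width: 0.993
```

{"fn": "send_rows", "kwargs": {"commands": [{"translation":[0,0,0],"rot":[0,0,-0.7],"grip":0.085},{"translation":[0,0,0],"rot":[0,0,0],"grip":0.085},{"translation":[0,0,0],"rot":[0,0,0],"grip":0.085},{"translation":[0,0,0],"rot":[0,0,0],"grip":0.085},{"translation":[0,0,0],"rot":[0,0,0],"grip":0.085}]}}

```text
t: 1.35
eef_pos: [0.2123, -0.6407, 0.2144]
tool_rot: [-0.0, 1.0, -0.001, -0.0]
contact_force: [0.4, -0.0, 0.4]
gripper_width: 0.996
```

{"fn": "send_rows", "kwargs": {"commands": [{"translation":[0.028,-0.029,0],"rot":[0,0,0],"grip":0.085},{"translation":[0.028,-0.029,0],"rot":[0,0,0],"grip":0.085},{"translation":[0.028,-0.029,0],"rot":[0,0,0],"grip":0.085},{"translation":[0.028,-0.029,0],"rot":[0,0,0],"grip":0.085},{"translation":[0.028,-0.029,0],"rot":[0,0,0],"grip":0.085}]}}

```text
t: 1.77
eef_pos: [0.3509, -0.4957, 0.2144]
tool_rot: [0.0, 1.0, -0.002, -0.001]
contact_force: [1.4, 0.7, -0.0]
gripper_width: 0.997
```

{"fn": "send_rows", "kwargs": {"commands": [{"translation":[0.028,-0.029,0],"rot":[0,0,0],"grip":0.085},{"translation":[0.028,-0.029,0],"rot":[0,0,0],"grip":0.085},{"translation":[0.028,-0.029,0],"rot":[0,0,0],"grip":0.085},{"translation":[0.028,-0.029,0],"rot":[0,0,0],"grip":0.085},{"translation":[0.028,-0.029,0],"rot":[0,0,0],"grip":0.085}]}}

```text
t: 2.18
eef_pos: [0.4933, -0.3491, 0.2148]
tool_rot: [0.0, 1.0, -0.0, 0.0]
contact_force: [0.6, -0.4, -0.1]
gripper_width: 0.999
```

{"fn": "send_rows", "kwargs": {"commands": [{"translation":[0,-0.038,0],"rot":[0,0,0],"grip":0.085},{"translation":[0,-0.038,0],"rot":[0,0,0],"grip":0.085},{"translation":[0,-0.038,0],"rot":[0,0,0],"grip":0.085},{"translation":[0,-0.038,0],"rot":[0,0,0],"grip":0.085},{"translation":[0,-0.038,0],"rot":[0,0,0],"grip":0.085}]}}

```text
t: 2.6
eef_pos: [0.4918, -0.1588, 0.2147]
tool_rot: [0.0, 1.0, -0.0, 0.0]
contact_force: [0.9, 0.9, -0.1]
gripper_width: 0.995
```

{"fn": "send_rows", "kwargs": {"commands": [{"translation":[0,-0.038,0],"rot":[0,0,0],"grip":0.085},{"translation":[0,-0.038,0],"rot":[0,0,0],"grip":0.085},{"translation":[0,-0.038,0],"rot":[0,0,0],"grip":0.085},{"translation":[0,-0.038,0],"rot":[0,0,0],"grip":0.085},{"translation":[0,-0.038,0],"rot":[0,0,0],"grip":0.085}]}}

```text
t: 3.02
eef_pos: [0.4918, 0.0311, 0.2149]
tool_rot: [0.0, 1.0, -0.001, 0.0]
contact_force: [0.2, -0.4, 0.3]
gripper_width: 0.996
```

{"fn": "send_rows", "kwargs": {"commands": [{"translation":[-0.011,-0.038,0.01],"rot":[0,0,0],"grip":0.085},{"translation":[-0.011,-0.038,0.01],"rot":[0,0,0],"grip":0.085},{"translation":[-0.011,-0.038,0.01],"rot":[0,0,0],"grip":0.085},{"translation":[-0.011,-0.038,0.01],"rot":[0,0,0],"grip":0.085},{"translation":[0,0,0.01],"rot":[0,0,0],"grip":0.085}]}}

```text
t: 3.43
eef_pos: [0.4453, 0.19, 0.1652]
tool_rot: [-0.002, 1.0, 0.005, 0.001]
contact_force: [-0.1, 1.2, 0.1]
gripper_width: 0.994
```

{"fn": "send_rows", "kwargs": {"commands": [{"translation":[-0.01,-0.038,0.01],"rot":[0,0,0],"grip":0.085},{"translation":[0,0,0.015],"rot":[0,0,0],"grip":0.085},{"translation":[0,0,0.015],"rot":[0,0,0],"grip":0.085},{"translation":[0,0,0.015],"rot":[0,0,0],"grip":0.085},{"translation":[0,0,0],"rot":[0,0,0],"grip":0.085}]}}

```text
t: 3.85
eef_pos: [0.4364, 0.2183, 0.1072]
tool_rot: [0.001, 1.0, 0.0, -0.002]
contact_force: [-0.9, -0.5, -0.1]
gripper_width: 0.998
```

{"fn": "send_rows", "kwargs": {"commands": [{"translation":[0,0,0],"rot":[0,0,0],"grip":0.085},{"translation":[0,0,0],"rot":[0,0,0],"grip":0.085},{"translation":[0,0,0],"rot":[0,0,0],"grip":0.085},{"translation":[0,0,0],"rot":[0,0,0],"grip":0.085},{"translation":[0,0,0],"rot":[0,0,0],"grip":0.085}]}}

```text
t: 4.27
eef_pos: [0.4384, 0.2194, 0.1102]
tool_rot: [-0.0, 1.0, -0.0, 0.001]
contact_force: [0.6, 0.4, 0.2]
gripper_width: 0.993
```

{"fn": "send_rows", "kwargs": {"commands": [{"translation":[0,-0.007,0.015],"rot":[0,0,0],"grip":0.085},{"translation":[0,0,0.02],"rot":[0,0,0],"grip":0.085},{"translation":[0,0,0.02],"rot":[0,0,0],"grip":0.085},{"translation":[0,0,0.015],"rot":[0,0,0],"grip":0.085},{"translation":[0,0,0.006],"rot":[0,0,0],"grip":0.085}]}}

```text
t: 4.68
eef_pos: [0.437, 0.2256, 0.032]
tool_rot: [0.001, 1.0, 0.0, -0.001]
contact_force: [0.8, 0.3, -0.4]
gripper_width: 0.995
```

```bash
python3 - <<'E'
from station import *
import cv2
c=read_camera("scene"); cv2.imwrite("pics/s1.png",cv2.resize(c["pixels"][80:260,300:560,::-1],None,fx=3,fy=3))
o=get_obs(); print(o["eef_pos"],o["contact_force"])
E
```

```text
[0.43693842 0.22560177 0.03187455] [-0.47901377  0.23550068 -0.01669697]
```

View pics/s1.png

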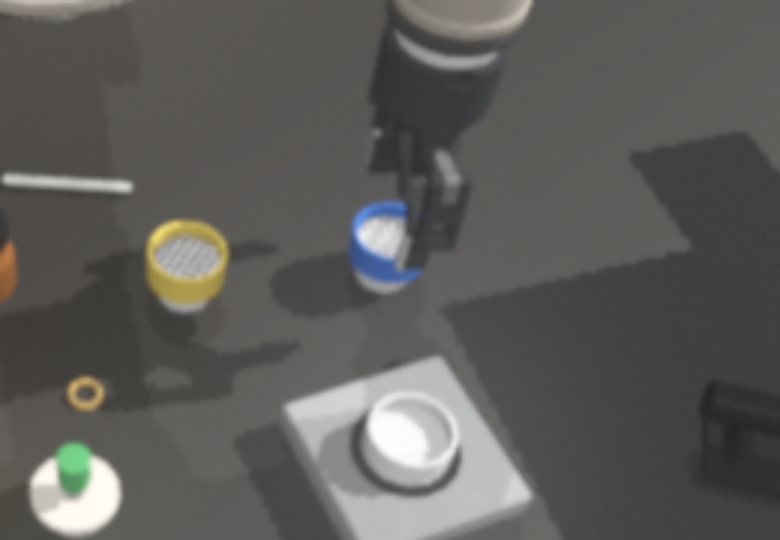

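```bash
python3 - <<'E'
from h import *
from station import *
c=read_camera("scene"); cv2.imwrite("pics/s2.png",c["pixels"][80:260,300:560,::-1])
P=cloud(c)
for q in [(.482,.2256,.015),(.482,.2256,.03),(.482,.2256,.045),(.437,.2256,.046),(.437,.2256,0)]:
    print(q,(proj(c,q)-[300,80])*3)
W=P[130:175,415:465].reshape(-1,3); px=c["pixels"][130:175,415:465].reshape(-1,3)
s=W[(W[:,2]>.01)&(W[:,0]>.47)]
for z in np.arange(.01,.1,.01):
    t=s[np.abs(s[:,2]-z)<.005]
    if len(t): print(round(z,3),len(t),np.round(t.min(0),3),np.round(t.max(0),3))
E
```

```text
(0.482, 0.2256, 0.015) [[396.13629975 305.98973875]]
(0.482, 0.2256, 0.03) [[400.39036576 292.75055834]]
(0.482, 0.2256, 0.045) [[404.76387544 279.12565799]]
(0.437, 0.2256, 0.046) [[390.83804147 229.74912362]]
(0.437, 0.2256, 0) [[378.79124117 271.21458309]]
0.06 7 [0.484 0.213 0.059] [0.488 0.228 0.065]
0.07 25 [0.481 0.212 0.065] [0.496 0.235 0.075]
0.08 39 [0.481 0.212 0.075] [0.496 0.234 0.085]
0.09 30 [0.482 0.212 0.085] [0.496 0.23  0.095]
```

```bash
python3 - <<'E'
from h import *
from station import *
o=get_obs(); print(o["t"],o["eef_pos"],o["tool_rot"],o["q"])
for n,b in (("scene",(340,560,60,260)),("top",(120,320,180,380))):
    c=read_camera(n); cv2.imwrite(f"pics/{n}3.png",cv2.resize(c["pixels"][b[2]:b[3],b[0]:b[1],::-1],None,fx=3.5,fy=3.0,interpolation=cv2.INTER_NEAREST))
E
```

```text
4.7833 [0.43739171 0.22600663 0.03295054] [ 3.48913273e-04  9.99999650e-01  2.07665197e-04 -7.32147603e-04] [-0.13763439  0.51126223 -0.57100414  2.09445545  0.44716851  0.65709668
 -1.01121819]
```

View pics/scene3.png

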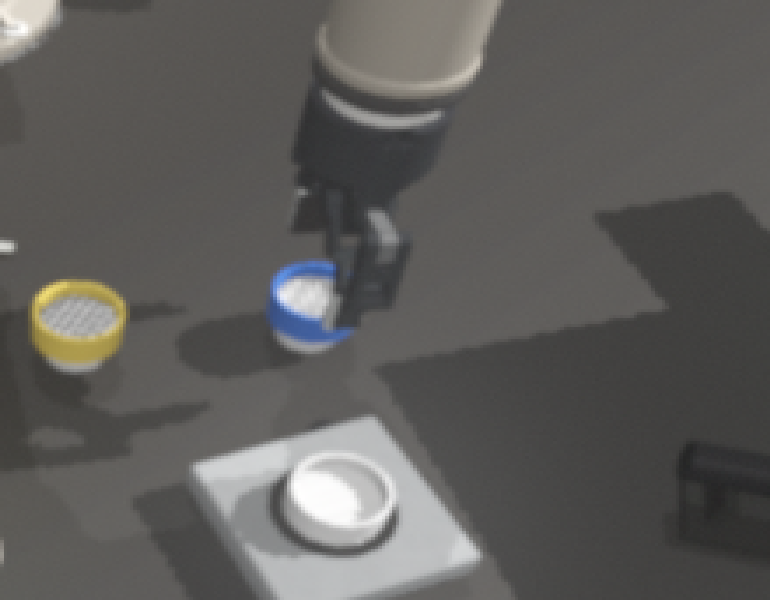

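View pics/top3.png

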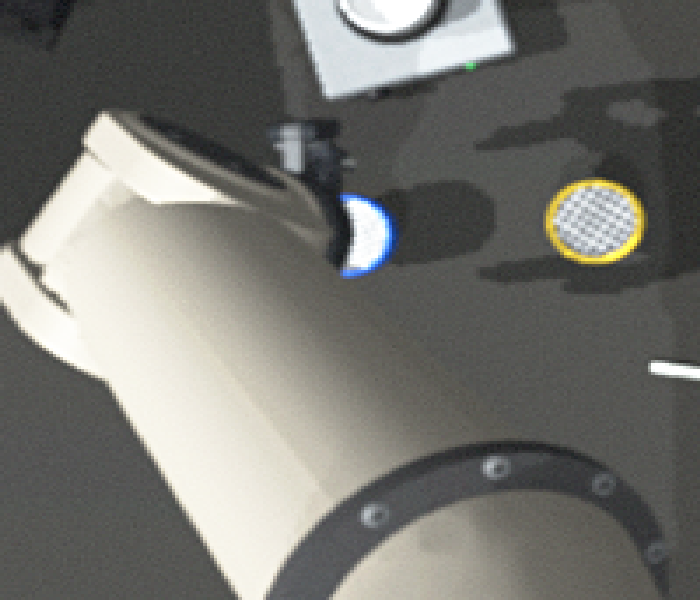

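```bash
python3 - <<'E'
from h import *
from station import *
c=read_camera("scene");P=cloud(c)
np.set_printoptions(linewidth=250)
for v in range(146,176,2):
    print(v,[tuple(int(a) for a in np.round(P[v,u]*1000)) for u in range(428,462,3)])
cv2.imwrite("pics/s4.png",cv2.resize(c["pixels"][130:180,410:470,::-1],None,fx=12,fy=12,interpolation=cv2.INTER_NEAREST))
E
```

```text
146 [(363, 246, -1), (363, 253, -1), (364, 260, -1), (482, 213, 127), (482, 218, 127), (506, 213, 153), (508, 217, 154), (509, 223, 155), (508, 229, 154), (508, 234, 153), (369, 316, 0), (368, 324, -1)]
148 [(411, 226, 45), (410, 234, 44), (371, 258, 0), (485, 212, 125), (369, 274, -3), (508, 213, 149), (508, 219, 149), (506, 225, 146), (509, 230, 149), (509, 235, 149), (374, 315, -2), (374, 322, -2)]
150 [(413, 227, 41), (413, 234, 40), (415, 240, 42), (487, 212, 122), (499, 213, 134), (509, 214, 145), (509, 219, 145), (510, 224, 146), (509, 231, 143), (510, 236, 144), (382, 313, 0), (380, 321, -2)]
152 [(413, 228, 34), (412, 236, 32), (417, 240, 38), (488, 213, 117), (501, 213, 131), (510, 214, 141), (510, 220, 140), (510, 226, 139), (511, 231, 140), (385, 306, -3), (387, 311, 0), (388, 319, -1)]
154 [(418, 227, 33), (419, 234, 34), (420, 240, 34), (492, 213, 116), (503, 213, 128), (511, 215, 137), (511, 221, 135), (513, 226, 138), (510, 233, 133), (392, 303, -1), (393, 310, -1), (394, 317, -1)]
156 [(424, 226, 33), (425, 232, 34), (424, 239, 33), (494, 213, 111), (506, 213, 125), 
[... 1184 characters left out ...]
, 226, 76), (430, 266, -4), (433, 272, -1), (434, 278, 0), (433, 286, -2), (435, 292, 0), (435, 299, -1), (436, 305, 0)]
170 [(463, 218, 32), (465, 223, 34), (488, 218, 63), (464, 237, 32), (436, 258, -2), (440, 262, 2), (438, 271, -2), (438, 278, -2), (440, 284, 0), (440, 291, -1), (441, 297, 0), (441, 304, -1)]
172 [(464, 218, 27), (464, 225, 27), (465, 231, 27), (463, 239, 24), (444, 255, 0), (444, 262, -1), (443, 270, -2), (446, 275, 0), (444, 283, -3), (446, 289, 0), (447, 296, 0), (448, 302, 0)]
174 [(465, 219, 21), (466, 225, 23), (458, 236, 12), (447, 248, -2), (448, 255, -2), (449, 261, -1), (451, 267, 1), (451, 274, 0), (451, 281, -1), (451, 288, -1), (453, 294, 1), (452, 301, -2)]
```

View pics/s4.png

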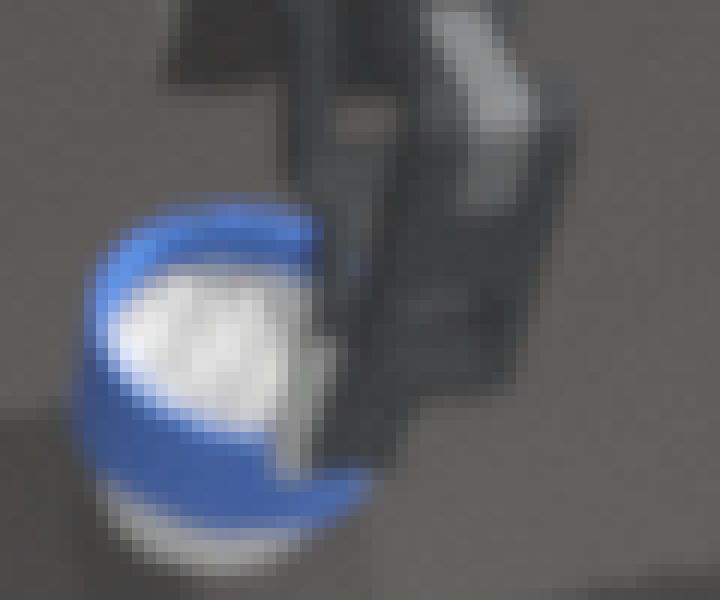

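{"fn": "send_rows", "kwargs": {"commands": [{"translation":[0,0,0.004],"rot":[0,0,0],"grip":0.085},{"translation":[0,0,0.004],"rot":[0,0,0],"grip":0.085},{"translation":[0,0,0.003],"rot":[0,0,0],"grip":0.085},{"translation":[0,0,0],"rot":[0,0,0],"grip":0.085},{"translation":[0,0,0],"rot":[0,0,0],"grip":0.085}]}}

```text
t: 5.35
eef_pos: [0.4377, 0.2262, 0.0223]
tool_rot: [0.0, 1.0, 0.0, -0.0]
contact_force: [0.1, 0.5, -0.1]
gripper_width: 0.996
```

```bash
python3 - <<'E'
from h import *
from station import *
o=get_obs(); print(o["eef_pos"],o["contact_force"])
c=read_camera("scene");P=cloud(c)
G=P[60:180,400:480].reshape(-1,3)
for z in np.arange(.01,.25,.01):
    t=G[(np.abs(G[:,2]-z)<.005)&(G[:,0]>.47)&(G[:,0]<.6)]
    if len(t): print(round(z,3),len(t),np.round(t.min(0),3),np.round(t.max(0),3))
cv2.imwrite("pics/s5.png",cv2.resize(c["pixels"][80:180,400:480,::-1],None,fx=6,fy=6,interpolation=cv2.INTER_NEAREST))
E
```

```text
[0.43774465 0.22619492 0.02231897] [ 0.11934916  0.45322031 -0.12763639]
0.05 4 [0.487 0.215 0.053] [0.488 0.235 0.054]
0.06 31 [0.481 0.213 0.055] [0.495 0.235 0.065]
0.07 31 [0.482 0.213 0.065] [0.496 0.231 0.074]
0.08 28 [0.481 0.213 0.075] [0.496 0.23  0.085]
0.09 4 [0.483 0.212 0.086] [0.491 0.217 0.092]
0.1 54 [0.478 0.21  0.095] [0.514 0.236 0.105]
0.11 104 [0.472 0.207 0.105] [0.514 0.236 0.115]
0.12 72 [0.472 0.207 0.115] [0.512 0.236 0.125]
0.13 79 [0.471 0.207 0.125] [0.511 0.237 0.135]
0.14 71 [0.471 0.212 0.135] [0.509 0.237 0.145]
0.15 172 [0.47  0.211 0.145] [0.509 0.238 0.155]
0.16 82 [0.471 0.212 0.155] [0.507 0.237 0.165]
0.17 67 [0.47  0.202 0.165] [0.478 0.244 0.175]
0.18 87 [0.47  0.205 0.175] [0.476 0.244 0.185]
0.19 90 [0.47  0.202 0.185] [0.477 0.245 0.195]
0.2 95 [0.47  0.203 0.195] [0.477 0.244 0.205]
0.21 68 [0.47  0.205 0.205] [0.476 0.244 0.214]
0.22 6 [0.47  0.218 0.216] [0.473 0.227 0.225]
0.23 84 [0.47  0.2   0.226] [0.478 0.249 0.235]
0.24 110 [0.47  0.201 0.235] [0.479 0.248 0.245]
```

View pics/s5.png

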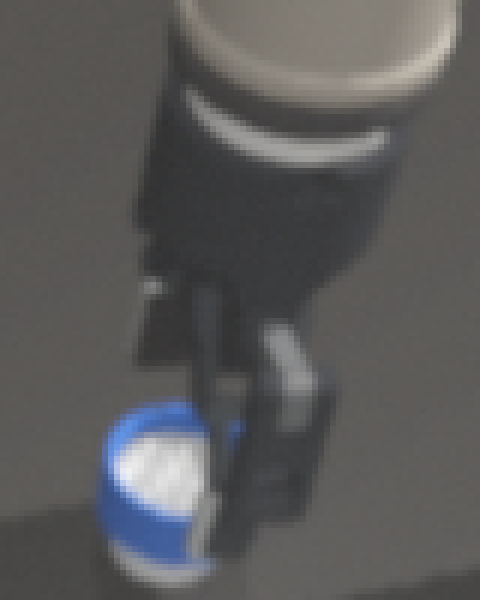

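{"fn": "send_rows", "kwargs": {"commands": [{"translation":[0,0,0.003],"rot":[0,0,0],"grip":0.085},{"translation":[0,0,0.003],"rot":[0,0,0],"grip":0.085},{"translation":[0,0,0.003],"rot":[0,0,0],"grip":0.085},{"translation":[0,0,0.003],"rot":[0,0,0],"grip":0.085},{"translation":[0,0,0],"rot":[0,0,0],"grip":0.085}]}}

```text
t: 5.82
eef_pos: [0.4375, 0.2261, 0.0098]
tool_rot: [0.0, 1.0, 0.0, -0.0]
contact_force: [-0.5, -0.3, -0.5]
gripper_width: 0.994
```

```bash
cat > look.py <<'E'
from h import *
from station import *
import sys
o=get_obs(); print(o["t"],o["eef_pos"],o["contact_force"],o["gripper_width"])
c=read_camera("scene")
u,v=proj(c,np.array(o["eef_pos"])+[0,0,.02])[0].astype(int); u=min(max(u,50),590); v=min(max(v,50),350)
cv2.imwrite(f"pics/{sys.argv[1]}.png",cv2.resize(c["pixels"][v-50:v+50,u-50:u+50,::-1],None,fx=6,fy=6,interpolation=cv2.INTER_CUBIC))
print("crop origin",u-50,v-50)
P=cloud(c); np.savez("last.npz",**c)
X=o["eef_pos"][0]
G=P[v-50:v+50,u-50:u+50].reshape(-1,3)
G=G[(G[:,0]>X+.015)&(G[:,0]<X+.1)&(np.abs(G[:,1]-o["eef_pos"][1])<.02)&(G[:,2]>o["eef_pos"][2]-.03)]
for z in np.arange(.0,.4,.005):
    t=G[(np.abs(G[:,2]-z)<.0025)]
    if len(t) and z<o["eef_pos"][2]+.07: print(round(z,3),len(t),np.round(t.min(0),3),np.round(t.max(0),3))
E
python3 look.py s6
```

```text
5.8167 [0.43748447 0.22607028 0.00983993] [-0.46677679 -0.34290919 -0.53931029] 0.9939676707492462
crop origin 379 111
0.0 420 [ 0.453  0.206 -0.002] [0.524 0.246 0.002]
0.005 11 [0.453 0.207 0.003] [0.517 0.245 0.007]
0.01 7 [0.454 0.21  0.008] [0.461 0.225 0.012]
0.015 3 [0.457 0.212 0.013] [0.461 0.222 0.013]
0.02 9 [0.455 0.206 0.019] [0.534 0.219 0.022]
0.025 23 [0.457 0.207 0.023] [0.537 0.239 0.027]
0.03 14 [0.455 0.206 0.028] [0.537 0.235 0.032]
0.035 12 [0.458 0.208 0.033] [0.465 0.221 0.037]
0.04 17 [0.456 0.207 0.038] [0.488 0.23  0.042]
0.045 24 [0.455 0.209 0.043] [0.494 0.235 0.047]
0.05 15 [0.461 0.211 0.048] [0.495 0.23  0.052]
0.055 21 [0.483 0.212 0.053] [0.496 0.235 0.057]
0.06 18 [0.485 0.213 0.058] [0.496 0.23  0.062]
0.065 14 [0.481 0.212 0.063] [0.496 0.23  0.067]
0.07 8 [0.486 0.213 0.068] [0.495 0.218 0.071]
0.075 2 [0.484 0.213 0.073] [0.486 0.213 0.074]
```

View pics/s6.png

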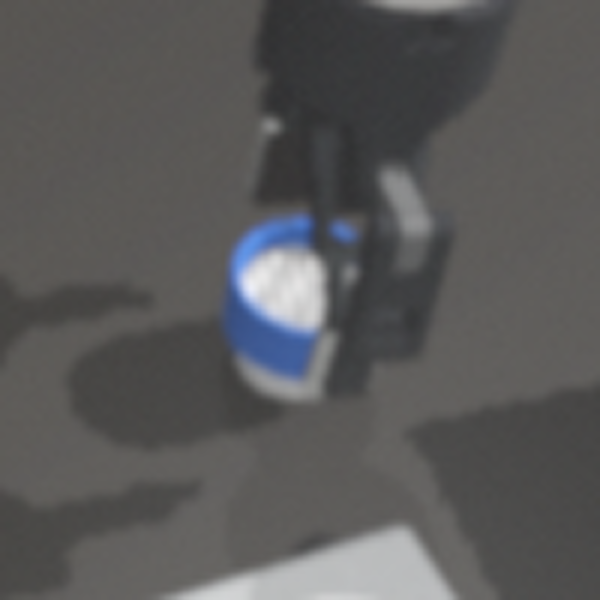

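{"fn": "send_rows", "kwargs": {"commands": [{"translation":[0,0,0.003],"rot":[0,0,0],"grip":0.085},{"translation":[0,0,0.003],"rot":[0,0,0],"grip":0.085},{"translation":[0,0,0.002],"rot":[0,0,0],"grip":0.085},{"translation":[0,0,0],"rot":[0,0,0],"grip":0.085},{"translation":[0,0,0],"rot":[0,0,0],"grip":0.085}]}}

```text
t: 6.28
eef_pos: [0.4378, 0.2262, 0.0023]
tool_rot: [0.0, 1.0, 0.0, -0.0]
contact_force: [-0.2, -0.4, -0.3]
gripper_width: 0.994
```

```bash
python3 look.py s7 | awk 'NR<3||$1>0.015'
```

```text
6.2833 [0.43776404 0.22624915 0.00234107] [-0.19749277 -0.43850587 -0.28772719] 0.9937556284658962
crop origin 378 114
0.02 8 [0.454 0.207 0.018] [0.534 0.219 0.022]
0.025 24 [0.457 0.207 0.023] [0.538 0.24  0.027]
0.03 10 [0.46  0.21  0.028] [0.537 0.231 0.031]
0.035 14 [0.457 0.207 0.033] [0.488 0.235 0.037]
0.04 30 [0.456 0.206 0.038] [0.495 0.23  0.042]
0.045 27 [0.456 0.207 0.043] [0.495 0.235 0.047]
0.05 21 [0.483 0.212 0.048] [0.496 0.231 0.052]
0.055 18 [0.482 0.213 0.053] [0.496 0.229 0.057]
0.06 13 [0.482 0.213 0.058] [0.496 0.23  0.062]
0.065 3 [0.481 0.214 0.063] [0.494 0.217 0.064]
```

View pics/s7.png

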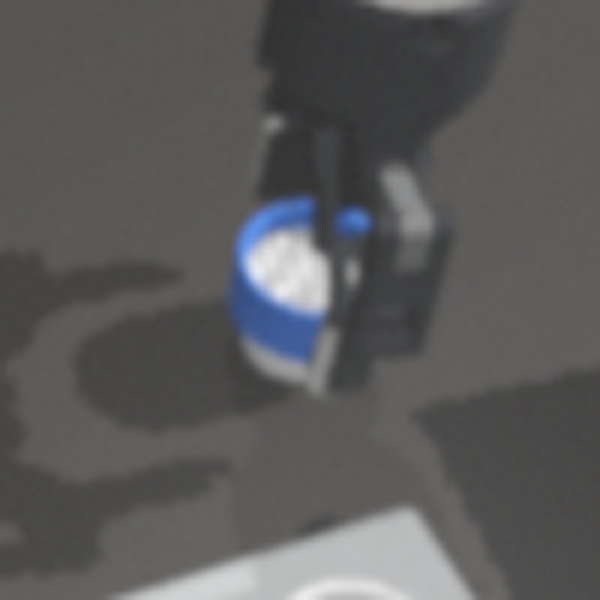

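{"fn": "send_rows", "kwargs": {"commands": [{"translation":[0,0,0.003],"rot":[0,0,0],"grip":0.085},{"translation":[0,0,0.003],"rot":[0,0,0],"grip":0.085},{"translation":[0,0,0],"rot":[0,0,0],"grip":0.07},{"translation":[0,0,0],"rot":[0,0,0],"grip":0.065},{"translation":[0,0,0],"rot":[0,0,0],"grip":0.06}]}}

```text
t: 6.75
eef_pos: [0.4378, 0.2263, -0.0036]
tool_rot: [0.0, 1.0, 0.0, -0.0]
contact_force: [0.1, 0.2, -0.3]
gripper_width: 0.703
```

{"fn": "send_rows", "kwargs": {"commands": [{"translation":[0,0,0],"rot":[0,0,0],"grip":0.05},{"translation":[0,0,0],"rot":[0,0,0],"grip":0.04},{"translation":[0,0,0],"rot":[0,0,0],"grip":0.04},{"translation":[0,0,0],"rot":[0,0,0],"grip":0.04},{"translation":[0,0,0],"rot":[0,0,0],"grip":0.04}]}}

```text
t: 7.17
eef_pos: [0.4378, 0.2263, -0.0032]
tool_rot: [0.0, 1.0, 0.0, 0.0]
contact_force: [-2.4, -1.5, 5.0]
gripper_width: 0.635
```

```bash
python3 look.py s8 | awk 'NR<3||$1>0.01'
```

```text
7.1667 [ 0.43781161  0.22631904 -0.00318038] [-2.43064923 -1.45223864  4.97010665] 0.634512939770157
crop origin 378 115
0.015 2 [0.457 0.212 0.013] [0.461 0.215 0.014]
0.02 8 [0.459 0.208 0.019] [0.534 0.227 0.022]
0.025 26 [0.457 0.207 0.023] [0.538 0.24  0.027]
0.03 26 [0.459 0.207 0.028] [0.538 0.238 0.032]
0.035 22 [0.459 0.207 0.033] [0.481 0.231 0.037]
0.04 21 [0.46  0.208 0.038] [0.481 0.229 0.042]
0.045 23 [0.458 0.207 0.043] [0.482 0.231 0.047]
0.05 4 [0.467 0.213 0.049] [0.474 0.216 0.051]
0.055 1 [0.474 0.212 0.057] [0.474 0.212 0.057]
0.06 5 [0.47  0.211 0.059] [0.48  0.215 0.062]
0.065 22 [0.467 0.211 0.063] [0.498 0.236 0.067]
```

View pics/s8.png

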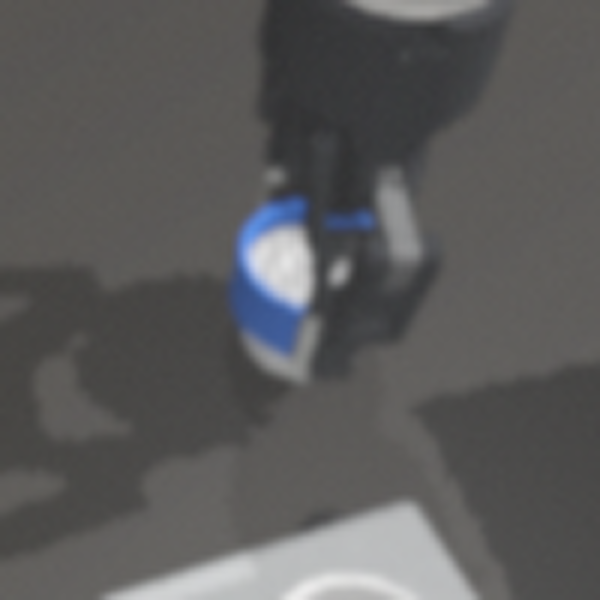

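{"fn": "send_rows", "kwargs": {"commands": [{"translation":[0,0,-0.01],"rot":[0,0,0],"grip":0.04},{"translation":[0,0,-0.02],"rot":[0,0,0],"grip":0.04},{"translation":[0,0,-0.025],"rot":[0,0,0],"grip":0.04},{"translation":[0,0,-0.025],"rot":[0,0,0],"grip":0.04},{"translation":[0,0,-0.02],"rot":[0,0,0],"grip":0.04}]}}

```text
t: 7.63
eef_pos: [0.438, 0.2266, 0.0985]
tool_rot: [-0.0, 1.0, 0.0, 0.0]
contact_force: [0.2, 0.5, -0.8]
gripper_width: 0.632
```

{"fn": "send_rows", "kwargs": {"commands": [{"translation":[0.025,0.004,0],"rot":[0,0,0],"grip":0.04},{"translation":[0.034,0.005,0],"rot":[0,0,0],"grip":0.04},{"translation":[0.034,0.005,0],"rot":[0,0,0],"grip":0.04},{"translation":[0.034,0.005,0],"rot":[0,0,0],"grip":0.04},{"translation":[0.03,0.005,0],"rot":[0,0,0],"grip":0.04}]}}

```text
t: 8.05
eef_pos: [0.597, 0.2014, 0.0972]
tool_rot: [-0.0, 1.0, -0.0, 0.0]
contact_force: [0.3, 0.6, -0.6]
gripper_width: 0.638
```

{"fn": "send_rows", "kwargs": {"commands": [{"translation":[0.012,0.002,0],"rot":[0,0,0],"grip":0.04},{"translation":[0,0,0],"rot":[0,0,0],"grip":0.04},{"translation":[0,0,0],"rot":[0,0,0],"grip":0.04},{"translation":[0,0,0],"rot":[0,0,0],"grip":0.04},{"translation":[0,0,0],"rot":[0,0,0],"grip":0.04}]}}

```text
t: 8.47
eef_pos: [0.6054, 0.2011, 0.0967]
tool_rot: [0.0, 1.0, 0.001, -0.0]
contact_force: [-0.6, 0.1, -1.2]
gripper_width: 0.639
```

```bash
python3 look.py s9 | head -2; python3 - <<'E'
import cv2
from station import *
c=read_camera("top"); cv2.imwrite("pics/t9.png",cv2.resize(c["pixels"][110:240,160:330,::-1],None,fx=4,fy=4))
E
```

```text
8.4667 [0.60535604 0.2010501  0.09665327] [-0.5865998   0.12549447 -1.22675489] 0.6392972841256658
crop origin 395 151
```

View pics/s9.png

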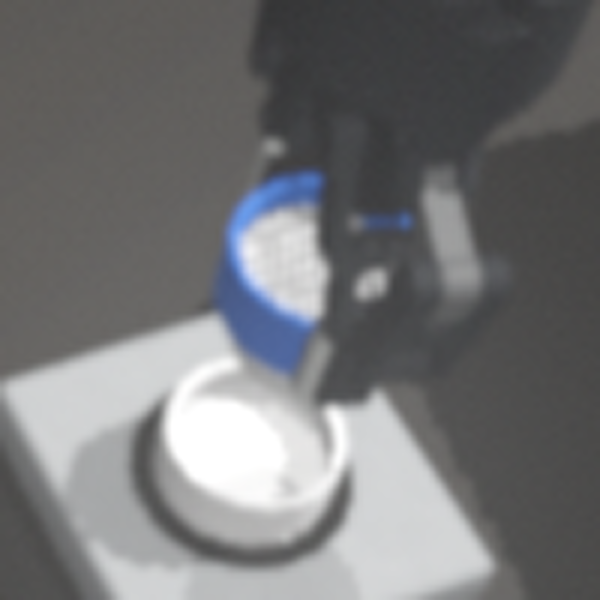

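View pics/t9.png

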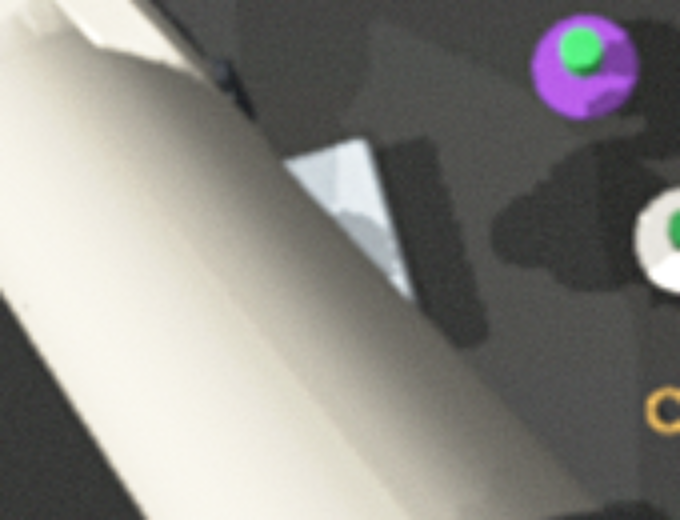

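```bash
cat > held.py <<'E'
from h import *
import sys
c=dict(np.load("last.npz")); P=cloud(c)
hsv=cv2.cvtColor(c["pixels"],cv2.COLOR_RGB2HSV)
lo,hi={"blue":(100,125),"yellow":(18,34),"red":(0,8)}[sys.argv[1]]
m=(hsv[...,0]>=lo)&(hsv[...,0]<=hi)&(hsv[...,1]>130)&(hsv[...,2]>60)
x0,y0=float(sys.argv[2]),float(sys.argv[3])
s=P[m]; s=s[np.linalg.norm(s[:,:2]-[x0,y0],axis=1)<.04]
zt=np.percentile(s[:,2],97); t=s[s[:,2]>zt-.022]
print(len(s),"z",np.round(np.percentile(s[:,2],[2,50,90,97]),4))
out=t
# circle radius fixed 28mm: outer side points
from scipy.optimize import least_squares
f=lambda p:np.minimum(np.abs(np.hypot(t[:,0]-p[0],t[:,1]-p[1])-.028),np.abs(np.hypot(t[:,0]-p[0],t[:,1]-p[1])-.025))
r=least_squares(f,[x0,y0],loss="soft_l1",f_scale=.002); print("centre",np.round(r.x,4),"rms",np.sqrt(np.mean(r.fun**2)))
E
python3 held.py blue .605 .201
```

```text
48 z [0.137  0.1435 0.1458 0.1465]
centre [0.6054 0.2006] rms 0.0008017081746789835
```

{"fn": "send_rows", "kwargs": {"commands": [{"translation":[0.0012,0.0014,0.005],"rot":[0,0,0],"grip":0.04},{"translation":[0,0,0.012],"rot":[0,0,0],"grip":0.04},{"translation":[0,0,0.012],"rot":[0,0,0],"grip":0.04},{"translation":[0,0,0.008],"rot":[0,0,0],"grip":0.04},{"translation":[0,0,0.006],"rot":[0,0,0],"grip":0.04}]}}

```text
t: 8.98
eef_pos: [0.607, 0.1984, 0.0513]
tool_rot: [0.0, 1.0, 0.0, -0.001]
contact_force: [0.9, 0.7, -1.4]
gripper_width: 0.639
```

{"fn": "send_rows", "kwargs": {"commands": [{"translation":[0,0,0.004],"rot":[0,0,0],"grip":0.04},{"translation":[0,0,0.004],"rot":[0,0,0],"grip":0.04},{"translation":[0,0,0.003],"rot":[0,0,0],"grip":0.04},{"translation":[0,0,0.002],"rot":[0,0,0],"grip":0.04},{"translation":[0,0,0],"rot":[0,0,0],"grip":0.04}]}}

```text
t: 9.4
eef_pos: [0.608, 0.199, 0.0403]
tool_rot: [0.0, 1.0, 0.0, -0.0]
contact_force: [-0.0, -0.3, -0.5]
gripper_width: 0.635
```

{"fn": "send_rows", "kwargs": {"commands": [{"translation":[-0.001,0,0.001],"rot":[0,0,0],"grip":0.04},{"translation":[0,0,0.001],"rot":[0,0,0],"grip":0.04},{"translation":[0,0,0.001],"rot":[0,0,0],"grip":0.04},{"translation":[0,0,0.0005],"rot":[0,0,0],"grip":0.04},{"translation":[0,0,0],"rot":[0,0,0],"grip":0.04}]}}

```text
t: 9.82
eef_pos: [0.6071, 0.1989, 0.037]
tool_rot: [0.0, 1.0, 0.0, 0.0]
contact_force: [0.2, 0.1, -1.4]
gripper_width: 0.639
```

```bash
python3 look.py s10 | head -2; python3 held.py blue .607 .199
```

```text
9.8167 [0.60712293 0.19893612 0.03699651] [ 0.17300304  0.08327884 -1.41890499] 0.6389097501148957
crop origin 387 171
109 z [0.0666 0.0797 0.0853 0.0868]
centre [0.6067 0.1988] rms 0.0006324569087844188
```

View pics/s10.png

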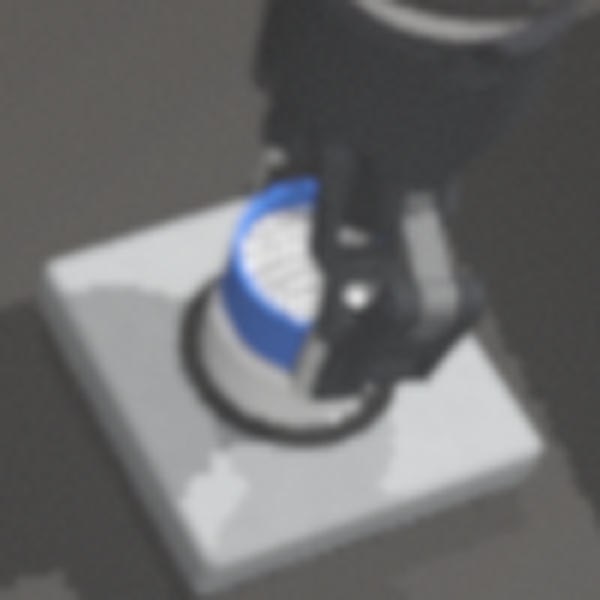

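{"fn": "send_rows", "kwargs": {"commands": [{"translation":[0,0,0],"rot":[0,0,0],"grip":0.085},{"translation":[0,0,0],"rot":[0,0,0],"grip":0.085},{"translation":[0,0,0],"rot":[0,0,0],"grip":0.085},{"translation":[0,0,0],"rot":[0,0,0],"grip":0.085},{"translation":[0,0,0],"rot":[0,0,0],"grip":0.085}]}}

```text
t: 10.28
eef_pos: [0.6072, 0.199, 0.0371]
tool_rot: [-0.0, 1.0, 0.0, 0.0]
contact_force: [-0.4, 0.3, 0.1]
gripper_width: 0.993
```

{"fn": "send_rows", "kwargs": {"commands": [{"translation":[0,0,-0.01],"rot":[0,0,0],"grip":0.085},{"translation":[0,0,-0.015],"rot":[0,0,0],"grip":0.085},{"translation":[0,0,-0.015],"rot":[0,0,0],"grip":0.085},{"translation":[0,0,-0.015],"rot":[0,0,0],"grip":0.085},{"translation":[0,0,-0.01],"rot":[0,0,0],"grip":0.085}]}}

```text
t: 10.7
eef_pos: [0.6082, 0.1996, 0.1053]
tool_rot: [-0.001, 1.0, 0.0, 0.002]
contact_force: [0.1, 0.6, 0.2]
gripper_width: 0.995
```

{"fn": "send_rows", "kwargs": {"commands": [{"translation":[-0.025,0.022,0],"rot":[0,0,0],"grip":0.085},{"translation":[-0.027,0.02,0],"rot":[0,0,0],"grip":0.085},{"translation":[-0.027,0.02,0],"rot":[0,0,0],"grip":0.085},{"translation":[-0.027,0.02,0],"rot":[0,0,0],"grip":0.085},{"translation":[-0.027,0.02,0],"rot":[0,0,0],"grip":0.085}]}}

```text
t: 11.12
eef_pos: [0.4732, 0.0961, 0.1029]
tool_rot: [0.0, 1.0, 0.0, 0.001]
contact_force: [0.1, 0.3, 0.5]
gripper_width: 0.996
```

{"fn": "send_rows", "kwargs": {"commands": [{"translation":[-0.02,0.013,0],"rot":[0,0,0],"grip":0.085},{"translation":[-0.01,0.005,0],"rot":[0,0,0],"grip":0.085},{"translation":[0,0,0.01],"rot":[0,0,0],"grip":0.085},{"translation":[0,0,0],"rot":[0,0,0],"grip":0.085},{"translation":[0,0,0],"rot":[0,0,0],"grip":0.085}]}}

```text
t: 11.53
eef_pos: [0.4453, 0.0799, 0.0921]
tool_rot: [-0.0, 1.0, 0.001, 0.0]
contact_force: [0.1, -0.3, 1.3]
gripper_width: 0.993
```

```bash
python3 look.py s11 | head -2; python3 held.py blue .607 .199;python3 held.py yellow .444 .079; python3 - <<'E'
import cv2,numpy as np
c=np.load("last.npz");cv2.imwrite("pics/f11.png",c["pixels"][:,:,::-1])
E
```

```text
11.5333 [0.44531702 0.07989124 0.09214912] [ 0.11363843 -0.28282191  1.33681391] 0.9930014206521903
crop origin 315 91
196 z [0.0664 0.0799 0.0856 0.0865]
centre [0.6068 0.1989] rms 0.0006862271233864427
170 z [0.0234 0.0347 0.0427 0.0443]
centre [0.4454 0.0793] rms 0.0007403786306354402
```

View pics/f11.png

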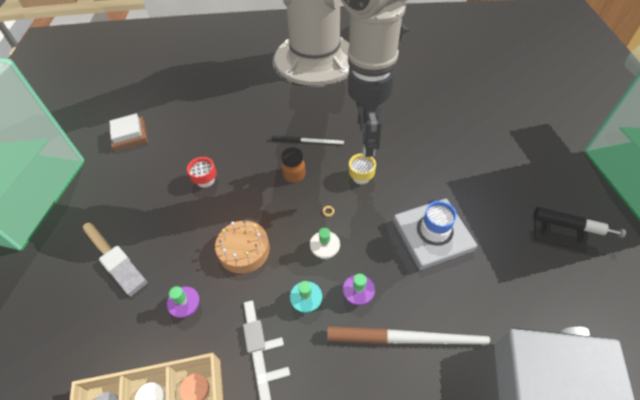

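{"fn": "send_rows", "kwargs": {"commands": [{"translation":[-0.0005,0.001,0.012],"rot":[0,0,0],"grip":0.085},{"translation":[0,0,0.02],"rot":[0,0,0],"grip":0.085},{"translation":[0,0,0.02],"rot":[0,0,0],"grip":0.085},{"translation":[0,0,0.02],"rot":[0,0,0],"grip":0.085},{"translation":[0,0,0.015],"rot":[0,0,0],"grip":0.085}]}}

```text
t: 12.0
eef_pos: [0.4444, 0.079, 0.0036]
tool_rot: [-0.0, 1.0, 0.001, -0.0]
contact_force: [-0.0, 0.7, -0.9]
gripper_width: 0.996
```

{"fn": "send_rows", "kwargs": {"commands": [{"translation":[0,0,0.006],"rot":[0,0,0],"grip":0.085},{"translation":[0,0,0.0025],"rot":[0,0,0],"grip":0.085},{"translation":[0,0,0],"rot":[0,0,0],"grip":0.085},{"translation":[0,0,0],"rot":[0,0,0],"grip":0.085},{"translation":[0,0,0],"rot":[0,0,0],"grip":0.085}]}}

```text
t: 12.42
eef_pos: [0.4445, 0.0782, -0.0027]
tool_rot: [-0.0, 1.0, 0.0, 0.001]
contact_force: [0.1, -0.1, 0.2]
gripper_width: 0.995
```

{"fn": "send_rows", "kwargs": {"commands": [{"translation":[0,0,0],"rot":[0,0,0],"grip":0.07},{"translation":[0,0,0],"rot":[0,0,0],"grip":0.065},{"translation":[0,0,0],"rot":[0,0,0],"grip":0.06},{"translation":[0,0,0],"rot":[0,0,0],"grip":0.05},{"translation":[0,0,0],"rot":[0,0,0],"grip":0.04}]}}

```text
t: 12.83
eef_pos: [0.4439, 0.0778, -0.0029]
tool_rot: [0.0, 1.0, 0.0, 0.0]
contact_force: [-1.4, -0.6, 8.0]
gripper_width: 0.638
```

{"fn": "send_rows", "kwargs": {"commands": [{"translation":[0,0,0],"rot":[0,0,0],"grip":0.04},{"translation":[0,0,0],"rot":[0,0,0],"grip":0.04},{"translation":[0,0,-0.005],"rot":[0,0,0],"grip":0.04},{"translation":[0,0,-0.015],"rot":[0,0,0],"grip":0.04},{"translation":[0,0,-0.02],"rot":[0,0,0],"grip":0.04}]}}

```text
t: 13.25
eef_pos: [0.4423, 0.0777, 0.0362]
tool_rot: [0.0, 1.0, 0.0, -0.002]
contact_force: [0.8, -0.8, -0.8]
gripper_width: 0.638
```

{"fn": "send_rows", "kwargs": {"commands": [{"translation":[0,0,-0.025],"rot":[0,0,0],"grip":0.04},{"translation":[0,0,-0.025],"rot":[0,0,0],"grip":0.04},{"translation":[0,0,-0.025],"rot":[0,0,0],"grip":0.04},{"translation":[0,0,-0.02],"rot":[0,0,0],"grip":0.04},{"translation":[0,0,0],"rot":[0,0,0],"grip":0.04}]}}

```text
t: 13.67
eef_pos: [0.4459, 0.0786, 0.1352]
tool_rot: [-0.0, 1.0, 0.0, 0.003]
contact_force: [1.3, 0.3, -0.9]
gripper_width: 0.639
```

{"fn": "send_rows", "kwargs": {"commands": [{"translation":[0.02,-0.015,0],"rot":[0,0,0],"grip":0.04},{"translation":[0.03,-0.022,0],"rot":[0,0,0],"grip":0.04},{"translation":[0.03,-0.022,0],"rot":[0,0,0],"grip":0.04},{"translation":[0.03,-0.022,0],"rot":[0,0,0],"grip":0.04},{"translation":[0.025,-0.02,0],"rot":[0,0,0],"grip":0.04}]}}

```text
t: 14.08
eef_pos: [0.58, 0.1798, 0.1306]
tool_rot: [0.0, 1.0, -0.0, -0.0]
contact_force: [0.5, -0.1, 0.1]
gripper_width: 0.639
```

{"fn": "send_rows", "kwargs": {"commands": [{"translation":[0.017,-0.013,0],"rot":[0,0,0],"grip":0.04},{"translation":[0.01,-0.006,0],"rot":[0,0,0],"grip":0.04},{"translation":[0,0,0],"rot":[0,0,0],"grip":0.04},{"translation":[0,0,0],"rot":[0,0,0],"grip":0.04},{"translation":[0,0,0],"rot":[0,0,0],"grip":0.04}]}}

```text
t: 14.5
eef_pos: [0.6045, 0.1971, 0.1307]
tool_rot: [0.001, 1.0, 0.0, -0.001]
contact_force: [-0.6, -0.1, -0.9]
gripper_width: 0.639
```

```bash
python3 look.py s12 | head -2; python3 held.py blue .607 .199;python3 held.py yellow .607 .199
```

```text
14.5 [0.60448768 0.19709788 0.13065734] [-0.59041112 -0.11978798 -0.89600606] 0.6391026314132358
crop origin 397 139
156 z [0.067  0.0789 0.0854 0.0868]
centre [0.6068 0.199 ] rms 0.0006504559087339077
42 z [0.173  0.1771 0.1792 0.1798]
centre [0.6079 0.1976] rms 0.0009998159622120134
```

View pics/s12.png

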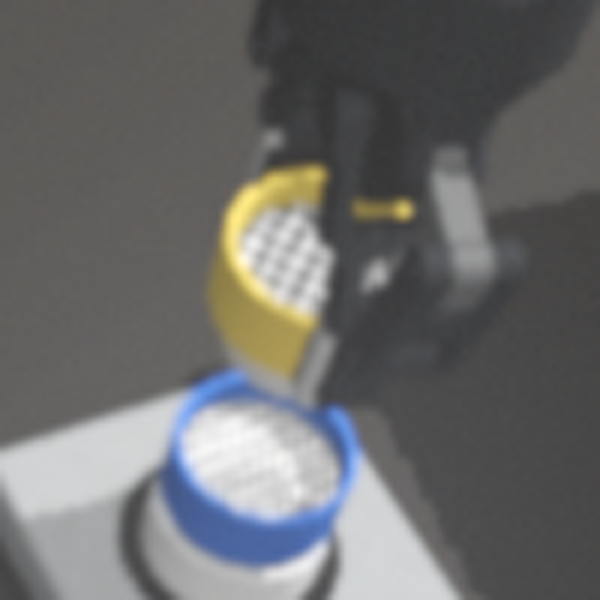

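{"fn": "send_rows", "kwargs": {"commands": [{"translation":[0.002,-0.002,0.005],"rot":[0,0,0],"grip":0.04},{"translation":[0,0,0.012],"rot":[0,0,0],"grip":0.04},{"translation":[0,0,0.012],"rot":[0,0,0],"grip":0.04},{"translation":[0,0,0.008],"rot":[0,0,0],"grip":0.04},{"translation":[0,0,0.003],"rot":[0,0,0],"grip":0.04}]}}

```text
t: 14.97
eef_pos: [0.6061, 0.199, 0.0889]
tool_rot: [0.001, 1.0, 0.0, -0.002]
contact_force: [0.6, 0.2, -0.9]
gripper_width: 0.638
```

{"fn": "send_rows", "kwargs": {"commands": [{"translation":[0,0,0],"rot":[0,0,0],"grip":0.04},{"translation":[0,0,0.003],"rot":[0,0,0],"grip":0.04},{"translation":[0,0,0.003],"rot":[0,0,0],"grip":0.04},{"translation":[0,0,0.003],"rot":[0,0,0],"grip":0.04},{"translation":[0,0,0],"rot":[0,0,0],"grip":0.04}]}}

```text
t: 15.38
eef_pos: [0.6074, 0.1998, 0.082]
tool_rot: [0.0, 1.0, 0.0, -0.0]
contact_force: [-0.0, -0.4, -1.8]
gripper_width: 0.635
```

{"fn": "send_rows", "kwargs": {"commands": [{"translation":[0,0.0005,0.003],"rot":[0,0,0],"grip":0.04},{"translation":[0,0,0.003],"rot":[0,0,0],"grip":0.04},{"translation":[0,0,0.002],"rot":[0,0,0],"grip":0.04},{"translation":[0,0,0.0015],"rot":[0,0,0],"grip":0.04},{"translation":[0,0,0],"rot":[0,0,0],"grip":0.04}]}}

```text
t: 15.8
eef_pos: [0.6074, 0.1993, 0.0726]
tool_rot: [0.0, 1.0, 0.0, -0.0]
contact_force: [0.0, 0.0, -0.8]
gripper_width: 0.638
```

{"fn": "send_rows", "kwargs": {"commands": [{"translation":[0,0,0.0005],"rot":[0,0,0],"grip":0.04},{"translation":[0,0,0.0005],"rot":[0,0,0],"grip":0.04},{"translation":[0,0,0],"rot":[0,0,0],"grip":0.04},{"translation":[0,0,0],"rot":[0,0,0],"grip":0.04},{"translation":[0,0,0],"rot":[0,0,0],"grip":0.04}]}}

```text
t: 16.22
eef_pos: [0.6077, 0.1995, 0.0721]
tool_rot: [-0.0, 1.0, 0.0, 0.0]
contact_force: [-0.0, 0.5, -0.8]
gripper_width: 0.637
```

```bash
python3 look.py s13 | head -2; python3 held.py blue .607 .199;python3 held.py yellow .607 .199
```

```text
16.2167 [0.60766781 0.19948238 0.07211374] [-0.02018699  0.4937887  -0.77807189] 0.6365864586061283
crop origin 391 160
118 z [0.0658 0.0746 0.0835 0.0853]
centre [0.6067 0.1989] rms 0.00063624673611023
62 z [0.1027 0.1153 0.1191 0.1212]
centre [0.6077 0.1994] rms 0.0006736447840061873
```

View pics/s13.png

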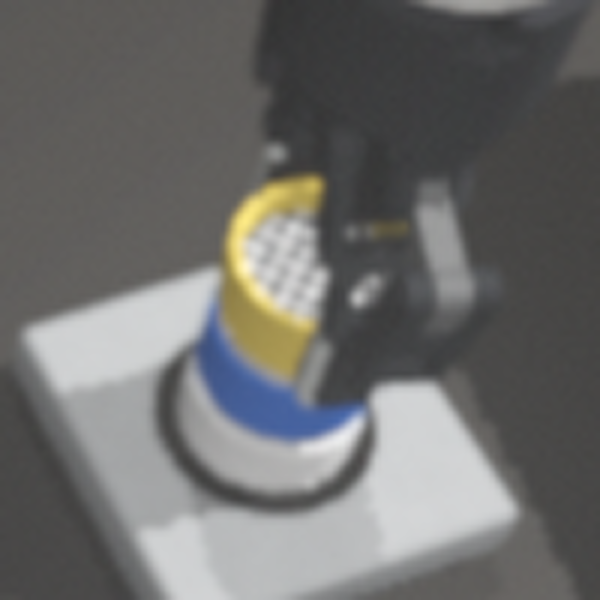

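{"fn": "send_rows", "kwargs": {"commands": [{"translation":[-0.0005,0,0.0007],"rot":[0,0,0],"grip":0.04},{"translation":[0,0,0.0005],"rot":[0,0,0],"grip":0.04},{"translation":[0,0,0],"rot":[0,0,0],"grip":0.04},{"translation":[0,0,0],"rot":[0,0,0],"grip":0.085},{"translation":[0,0,0],"rot":[0,0,0],"grip":0.085}]}}

```text
t: 16.68
eef_pos: [0.6071, 0.1995, 0.0708]
tool_rot: [-0.0, 1.0, 0.0, 0.0]
contact_force: [-0.3, 0.4, -0.4]
gripper_width: 0.9
```

{"fn": "send_rows", "kwargs": {"commands": [{"translation":[0,0,0],"rot":[0,0,0],"grip":0.085},{"translation":[0,0,0],"rot":[0,0,0],"grip":0.085},{"translation":[0,0,-0.01],"rot":[0,0,0],"grip":0.085},{"translation":[0,0,-0.02],"rot":[0,0,0],"grip":0.085},{"translation":[0,0,-0.03],"rot":[0,0,0],"grip":0.085}]}}

```text
t: 17.1
eef_pos: [0.6054, 0.1986, 0.1295]
tool_rot: [0.001, 1.0, 0.0, -0.002]
contact_force: [1.0, 0.3, -0.6]
gripper_width: 0.996
```

{"fn": "send_rows", "kwargs": {"commands": [{"translation":[-0.006,0.018,0],"rot":[0,0,0],"grip":0.085},{"translation":[-0.013,0.036,0],"rot":[0,0,0],"grip":0.085},{"translation":[-0.013,0.036,0],"rot":[0,0,0],"grip":0.085},{"translation":[-0.013,0.036,0],"rot":[0,0,0],"grip":0.085},{"translation":[-0.013,0.036,0],"rot":[0,0,0],"grip":0.085}]}}

```text
t: 17.52
eef_pos: [0.5486, 0.0361, 0.1316]
tool_rot: [0.0, 1.0, 0.0, 0.0]
contact_force: [-0.0, -0.6, 0.6]
gripper_width: 0.997
```

{"fn": "send_rows", "kwargs": {"commands": [{"translation":[-0.013,0.036,0],"rot":[0,0,0],"grip":0.085},{"translation":[-0.013,0.036,0],"rot":[0,0,0],"grip":0.085},{"translation":[-0.013,0.036,0],"rot":[0,0,0],"grip":0.085},{"translation":[-0.013,0.036,0],"rot":[0,0,0],"grip":0.085},{"translation":[-0.013,0.036,0],"rot":[0,0,0],"grip":0.085}]}}

```text
t: 17.93
eef_pos: [0.4836, -0.1442, 0.1317]
tool_rot: [0.0, 1.0, 0.0, 0.001]
contact_force: [0.1, -0.2, -0.1]
gripper_width: 0.997
```

{"fn": "send_rows", "kwargs": {"commands": [{"translation":[-0.013,0.034,0],"rot":[0,0,0],"grip":0.085},{"translation":[-0.013,0.034,0],"rot":[0,0,0],"grip":0.085},{"translation":[-0.013,0.03,0],"rot":[0,0,0],"grip":0.085},{"translation":[-0.009,0.016,0],"rot":[0,0,0],"grip":0.085},{"translation":[0,0,0],"rot":[0,0,0],"grip":0.085}]}}

```text
t: 18.35
eef_pos: [0.4336, -0.2615, 0.1312]
tool_rot: [0.001, 1.0, -0.004, -0.001]
contact_force: [-1.1, 0.8, -0.2]
gripper_width: 0.992
```

```bash
python3 look.py s14 | head -2; python3 held.py yellow .607 .199;python3 held.py red .426 -.266; python3 - <<'E'
import cv2,numpy as np
c=np.load("last.npz");cv2.imwrite("pics/f14.png",c["pixels"][:,:,::-1])
E
```

```text
18.35 [ 0.43362456 -0.26149292  0.13116916] [-1.11416667  0.83974814 -0.23090879] 0.9922949447608631
crop origin 137 83
67 z [0.1074 0.115  0.1174 0.1182]
centre [0.6069 0.1993] rms 0.0006454144128829737
291 z [0.0219 0.0389 0.045  0.046 ]
centre [ 0.4262 -0.266 ] rms 0.0008769040415456918
```

View pics/f14.png

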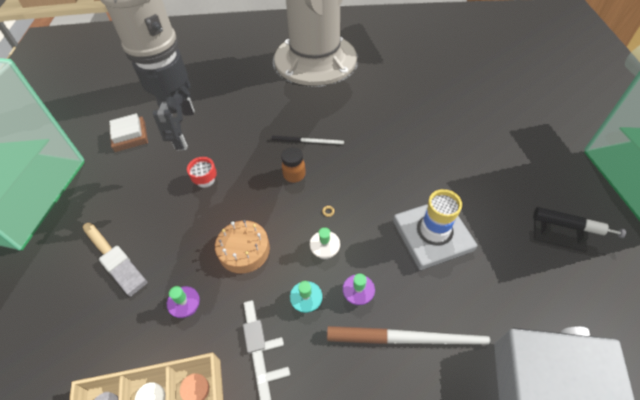

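{"fn": "send_rows", "kwargs": {"commands": [{"translation":[-0.007,0.004,0.01],"rot":[0,0,0],"grip":0.085},{"translation":[0,0,0.02],"rot":[0,0,0],"grip":0.085},{"translation":[0,0,0.02],"rot":[0,0,0],"grip":0.085},{"translation":[0,0,0.015],"rot":[0,0,0],"grip":0.085},{"translation":[0,0,0],"rot":[0,0,0],"grip":0.085}]}}

```text
t: 18.82
eef_pos: [0.4275, -0.2581, 0.063]
tool_rot: [-0.002, 1.0, 0.002, -0.002]
contact_force: [0.1, 0.4, -0.6]
gripper_width: 0.997
```

{"fn": "send_rows", "kwargs": {"commands": [{"translation":[0,0,0],"rot":[0,0,0],"grip":0.085},{"translation":[0,0,0],"rot":[0,0,0],"grip":0.085},{"translation":[0,0,0],"rot":[0,0,0],"grip":0.085},{"translation":[0,0,0],"rot":[0,0,0],"grip":0.085},{"translation":[0,0,0],"rot":[0,0,0],"grip":0.085}]}}

```text
t: 19.23
eef_pos: [0.4298, -0.2608, 0.0666]
tool_rot: [0.0, 1.0, 0.0, 0.001]
contact_force: [0.1, -0.1, -0.8]
gripper_width: 0.995
```

Correct by (-4, -5 mm), then down 69.5 mm.

{"fn": "send_rows", "kwargs": {"commands": [{"translation":[-0.004,0.005,0.012],"rot":[0,0,0],"grip":0.085},{"translation":[0,0,0.018],"rot":[0,0,0],"grip":0.085},{"translation":[0,0,0.018],"rot":[0,0,0],"grip":0.085},{"translation":[0,0,0.014],"rot":[0,0,0],"grip":0.085},{"translation":[0,0,0.007],"rot":[0,0,0],"grip":0.085}]}}

```text
t: 19.65
eef_pos: [0.4237, -0.2655, -0.0054]
tool_rot: [-0.001, 1.0, 0.0, -0.001]
contact_force: [-0.7, 0.2, 0.3]
gripper_width: 0.995
```

{"fn": "send_rows", "kwargs": {"commands": [{"translation":[0,0,0],"rot":[0,0,0],"grip":0.085},{"translation":[0,0,0],"rot":[0,0,0],"grip":0.085},{"translation":[0,0,0],"rot":[0,0,0],"grip":0.085},{"translation":[0,0,0],"rot":[0,0,0],"grip":0.085},{"translation":[0,0,0],"rot":[0,0,0],"grip":0.07}]}}

```text
t: 20.07
eef_pos: [0.4258, -0.266, -0.0025]
tool_rot: [0.0, 1.0, 0.0, 0.001]
contact_force: [0.2, 0.0, -0.3]
gripper_width: 0.873
```

{"fn": "send_rows", "kwargs": {"commands": [{"translation":[0,0,0],"rot":[0,0,0],"grip":0.065},{"translation":[0,0,0],"rot":[0,0,0],"grip":0.06},{"translation":[0,0,0],"rot":[0,0,0],"grip":0.05},{"translation":[0,0,0],"rot":[0,0,0],"grip":0.04},{"translation":[0,0,0],"rot":[0,0,0],"grip":0.04}]}}

```text
t: 20.48
eef_pos: [0.4253, -0.2658, -0.0026]
tool_rot: [0.0, 1.0, 0.0, 0.0]
contact_force: [-1.8, 0.6, 5.9]
gripper_width: 0.643
```

{"fn": "send_rows", "kwargs": {"commands": [{"translation":[0,0,0],"rot":[0,0,0],"grip":0.04},{"translation":[0,0,0],"rot":[0,0,0],"grip":0.04},{"translation":[0,0,-0.005],"rot":[0,0,0],"grip":0.04},{"translation":[0,0,-0.015],"rot":[0,0,0],"grip":0.04},{"translation":[0,0,-0.025],"rot":[0,0,0],"grip":0.04}]}}

```text
t: 20.9
eef_pos: [0.4235, -0.2647, 0.0407]
tool_rot: [-0.001, 1.0, 0.0, -0.002]
contact_force: [0.8, 0.8, -1.2]
gripper_width: 0.643
```

{"fn": "send_rows", "kwargs": {"commands": [{"translation":[0,0,-0.03],"rot":[0,0,0],"grip":0.04},{"translation":[0,0,-0.03],"rot":[0,0,0],"grip":0.04},{"translation":[0,0,-0.03],"rot":[0,0,0],"grip":0.04},{"translation":[0,0,-0.03],"rot":[0,0,0],"grip":0.04},{"translation":[0,0,0],"rot":[0,0,0],"grip":0.04}]}}

```text
t: 21.32
eef_pos: [0.4285, -0.2669, 0.1675]
tool_rot: [0.003, 1.0, 0.0, 0.004]
contact_force: [0.2, 0.0, -0.0]
gripper_width: 0.637
```

{"fn": "send_rows", "kwargs": {"commands": [{"translation":[0.007,-0.018,0],"rot":[0,0,0],"grip":0.04},{"translation":[0.013,-0.033,0],"rot":[0,0,0],"grip":0.04},{"translation":[0.013,-0.033,0],"rot":[0,0,0],"grip":0.04},{"translation":[0.013,-0.033,0],"rot":[0,0,0],"grip":0.04},{"translation":[0.013,-0.033,0],"rot":[0,0,0],"grip":0.04}]}}

```text
t: 21.73
eef_pos: [0.4842, -0.1142, 0.1617]
tool_rot: [0.0, 1.0, -0.0, -0.0]
contact_force: [0.2, -1.4, -1.5]
gripper_width: 0.641
```

{"fn": "send_rows", "kwargs": {"commands": [{"translation":[0.013,-0.033,0],"rot":[0,0,0],"grip":0.04},{"translation":[0.013,-0.033,0],"rot":[0,0,0],"grip":0.04},{"translation":[0.013,-0.033,0],"rot":[0,0,0],"grip":0.04},{"translation":[0.013,-0.033,0],"rot":[0,0,0],"grip":0.04},{"translation":[0.013,-0.033,0],"rot":[0,0,0],"grip":0.04}]}}

```text
t: 22.15
eef_pos: [0.5491, 0.051, 0.1615]
tool_rot: [0.0, 1.0, 0.0, -0.0]
contact_force: [-0.4, -0.4, -0.7]
gripper_width: 0.639
```

{"fn": "send_rows", "kwargs": {"commands": [{"translation":[0.013,-0.033,0],"rot":[0,0,0],"grip":0.04},{"translation":[0.013,-0.033,0],"rot":[0,0,0],"grip":0.04},{"translation":[0.013,-0.033,0],"rot":[0,0,0],"grip":0.04},{"translation":[0.013,-0.033,0],"rot":[0,0,0],"grip":0.04},{"translation":[0.005,-0.018,0],"rot":[0,0,0],"grip":0.04}]}}

```text
t: 22.57
eef_pos: [0.6064, 0.2044, 0.1616]
tool_rot: [-0.001, 1.0, 0.002, 0.0]
contact_force: [-0.2, 0.5, -0.4]
gripper_width: 0.645
```

{"fn": "send_rows", "kwargs": {"commands": [{"translation":[0,0,0],"rot":[0,0,0],"grip":0.04},{"translation":[0,0,0],"rot":[0,0,0],"grip":0.04},{"translation":[0,0,0],"rot":[0,0,0],"grip":0.04},{"translation":[0,0,0],"rot":[0,0,0],"grip":0.04},{"translation":[0,0,0],"rot":[0,0,0],"grip":0.04}]}}

```text
t: 22.98
eef_pos: [0.6061, 0.1975, 0.1617]
tool_rot: [0.001, 1.0, -0.001, -0.0]
contact_force: [0.3, 0.0, -0.5]
gripper_width: 0.639
```

```bash
python3 look.py s15 | head -2; python3 held.py yellow .607 .199;python3 held.py red .607 .2
```

```text
22.9833 [0.60612123 0.19746294 0.16166939] [ 0.2831042   0.00566828 -0.48160811] 0.6392751946152958
crop origin 402 129
23 z [0.1061 0.1139 0.1183 0.1184]
centre [0.6069 0.1989] rms 0.00043561773785893114
297 z [0.1878 0.2046 0.2101 0.2165]
centre [0.6067 0.196 ] rms 0.0009301582395992668
```

View pics/s15.png

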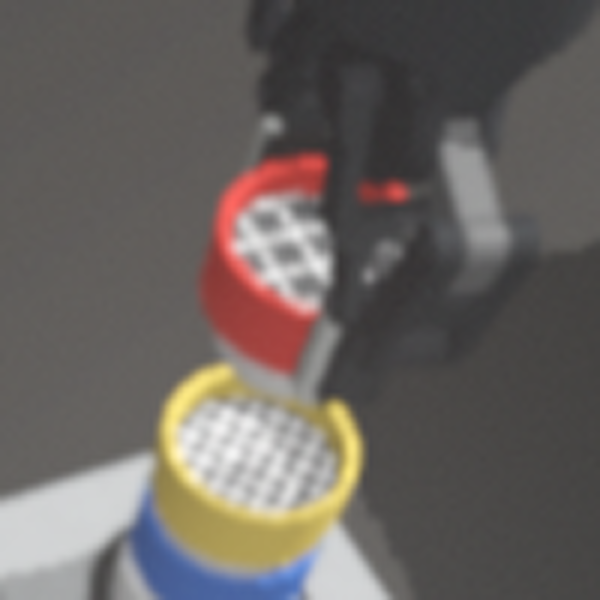

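{"fn": "send_rows", "kwargs": {"commands": [{"translation":[0.001,-0.0025,0.005],"rot":[0,0,0],"grip":0.04},{"translation":[0,0,0.012],"rot":[0,0,0],"grip":0.04},{"translation":[0,0,0.012],"rot":[0,0,0],"grip":0.04},{"translation":[0,0,0.006],"rot":[0,0,0],"grip":0.04},{"translation":[0,0,0.002],"rot":[0,0,0],"grip":0.04}]}}

```text
t: 23.45
eef_pos: [0.6058, 0.2012, 0.1223]
tool_rot: [0.001, 1.0, 0.0, -0.002]
contact_force: [-0.5, 0.7, -1.8]
gripper_width: 0.639
```

{"fn": "send_rows", "kwargs": {"commands": [{"translation":[0,0,0],"rot":[0,0,0],"grip":0.04},{"translation":[0,0,0.003],"rot":[0,0,0],"grip":0.04},{"translation":[0,0,0.003],"rot":[0,0,0],"grip":0.04},{"translation":[0,0,0.003],"rot":[0,0,0],"grip":0.04},{"translation":[0,0,0],"rot":[0,0,0],"grip":0.04}]}}

```text
t: 23.87
eef_pos: [0.6069, 0.2018, 0.1153]
tool_rot: [0.0, 1.0, 0.0, -0.0]
contact_force: [0.1, -0.3, -1.4]
gripper_width: 0.64
```

{"fn": "send_rows", "kwargs": {"commands": [{"translation":[0,0.0015,0.003],"rot":[0,0,0],"grip":0.04},{"translation":[0,0,0.003],"rot":[0,0,0],"grip":0.04},{"translation":[0,0,0.002],"rot":[0,0,0],"grip":0.04},{"translation":[0,0,0.0015],"rot":[0,0,0],"grip":0.04},{"translation":[0,0,0],"rot":[0,0,0],"grip":0.04}]}}

```text
t: 24.28
eef_pos: [0.6069, 0.2004, 0.1059]
tool_rot: [0.0, 1.0, 0.0, -0.0]
contact_force: [-0.5, 0.4, -1.7]
gripper_width: 0.642
```

{"fn": "send_rows", "kwargs": {"commands": [{"translation":[0,0,0.0005],"rot":[0,0,0],"grip":0.04},{"translation":[0,0,0],"rot":[0,0,0],"grip":0.04},{"translation":[0,0,0],"rot":[0,0,0],"grip":0.04},{"translation":[0,0,0],"rot":[0,0,0],"grip":0.04},{"translation":[0,0,0],"rot":[0,0,0],"grip":0.04}]}}

```text
t: 24.7
eef_pos: [0.6072, 0.2005, 0.1059]
tool_rot: [-0.0, 1.0, 0.0, 0.0]
contact_force: [0.6, 0.6, 0.4]
gripper_width: 0.64
```

```bash
python3 look.py s16 | head -2; python3 held.py yellow .607 .199;python3 held.py red .607 .2
```

```text
24.7 [0.60716781 0.20046492 0.10591204] [0.59104615 0.59601209 0.36329592] 0.6402441972584674
crop origin 396 149
24 z [0.1013 0.11   0.1146 0.1196]
centre [0.6067 0.199 ] rms 0.0007051673137428549
231 z [0.133  0.148  0.1547 0.1562]
centre [0.6073 0.1992] rms 0.0012538859604492236
```

View pics/s16.png

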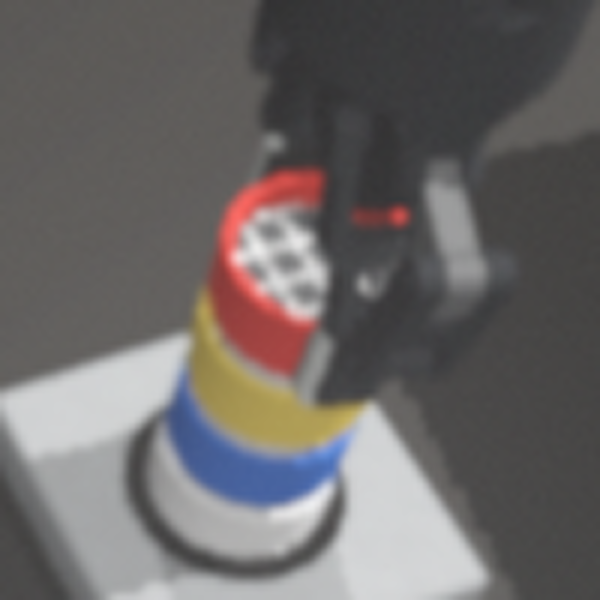

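{"fn": "send_rows", "kwargs": {"commands": [{"translation":[0,0,0.0005],"rot":[0,0,0],"grip":0.04},{"translation":[0,0,0],"rot":[0,0,0],"grip":0.085},{"translation":[0,0,0],"rot":[0,0,0],"grip":0.085},{"translation":[0,0,0],"rot":[0,0,0],"grip":0.085},{"translation":[0,0,0],"rot":[0,0,0],"grip":0.085}]}}

```text
t: 25.17
eef_pos: [0.6072, 0.2005, 0.1054]
tool_rot: [-0.0, 1.0, 0.0, 0.0]
contact_force: [0.3, -0.8, -0.1]
gripper_width: 0.997
```

{"fn": "send_rows", "kwargs": {"commands": [{"translation":[0,0,-0.005],"rot":[0,0,0],"grip":0.085},{"translation":[0,0,-0.015],"rot":[0,0,0],"grip":0.085},{"translation":[0,0,-0.02],"rot":[0,0,0],"grip":0.085},{"translation":[0,0,-0.02],"rot":[0,0,0],"grip":0.085},{"translation":[0,0,-0.01],"rot":[0,0,0],"grip":0.085}]}}

```text
t: 25.58
eef_pos: [0.6084, 0.2015, 0.1792]
tool_rot: [-0.001, 1.0, 0.0, 0.002]
contact_force: [-0.4, 0.9, 0.0]
gripper_width: 0.994
```

{"fn": "send_rows", "kwargs": {"commands": [{"translation":[0.001,0.02,0],"rot":[0,0,0],"grip":0.085},{"translation":[0.002,0.035,0],"rot":[0,0,0],"grip":0.085},{"translation":[0.003,0.035,0],"rot":[0,0,0],"grip":0.085},{"translation":[0.003,0.035,0],"rot":[0,0,0],"grip":0.085},{"translation":[0.002,0.035,0],"rot":[0,0,0],"grip":0.085}]}}

```text
t: 26.0
eef_pos: [0.6183, 0.0389, 0.1761]
tool_rot: [0.0, 1.0, 0.0, 0.0]
contact_force: [1.0, 0.6, 0.3]
gripper_width: 0.997
```

{"fn": "send_rows", "kwargs": {"commands": [{"translation":[0.002,0.032,0.01],"rot":[0,0,0],"grip":0.085},{"translation":[0,0.021,0.02],"rot":[0,0,0],"grip":0.085},{"translation":[0,0,0.02],"rot":[0,0,0],"grip":0.085},{"translation":[0,0,0.01],"rot":[0,0,0],"grip":0.085},{"translation":[0,0,0],"rot":[0,0,0],"grip":0.085}]}}

```text
t: 26.42
eef_pos: [0.6185, -0.0123, 0.1134]
tool_rot: [-0.0, 1.0, 0.0, -0.002]
contact_force: [-0.4, 0.3, -0.5]
gripper_width: 0.998
```

{"fn": "send_rows", "kwargs": {"commands": [{"translation":[0,0,0],"rot":[0,0,0],"grip":0.085},{"translation":[0,0,0],"rot":[0,0,0],"grip":0.085},{"translation":[0,0,0],"rot":[0,0,0],"grip":0.085},{"translation":[0,0,0],"rot":[0,0,0],"grip":0.085},{"translation":[0,0,0],"rot":[0,0,0],"grip":0.085}]}}

```text
t: 26.83
eef_pos: [0.6206, -0.012, 0.1161]
tool_rot: [0.0, 1.0, 0.001, 0.001]
contact_force: [-0.3, 0.7, -0.0]
gripper_width: 0.995
```

```bash
python3 look.py s17 | head -2; python3 held.py red .607 .2; python3 - <<'E'
from h import *
c=dict(np.load("last.npz"));cv2.imwrite("pics/f17.png",c["pixels"][:,:,::-1])
P=cloud(c)
hsv=cv2.cvtColor(c["pixels"],cv2.COLOR_RGB2HSV); m=(hsv[...,0]>50)&(hsv[...,0]<80)&(hsv[...,1]>120)
s=P[m]; s=s[np.linalg.norm(s[:,:2]-[.62,-.013],axis=1)<.03]; print(len(s),np.round(s.min(0),4),np.round(s.max(0),4))
s0=P[200:290,280:370].reshape(-1,3); s=s0[np.abs(s0[:,2]-.026)<.003]; s=s[np.linalg.norm(s[:,:2]-[.62,-.013],axis=1)<.035]
print(len(s),cv2.minEnclosingCircle((s[:,:2]*1000).astype(np.float32)))
E
```

```text
26.8333 [ 0.62063606 -0.0120114   0.1161312 ] [-0.28933977  0.73467345 -0.01114328] 0.9949269822897813
crop origin 274 160
449 z [0.1324 0.1482 0.1538 0.1546]
centre [0.607  0.1989] rms 0.0007525702630634581Traceback (most recent call last):
  File "<stdin>", line 5, in <module>
    return umr_minimum(a, axis, None, out, keepdims, initial, where)
ValueError: zero-size array to reduction operation minimum which has no identity
```

View pics/f17.png

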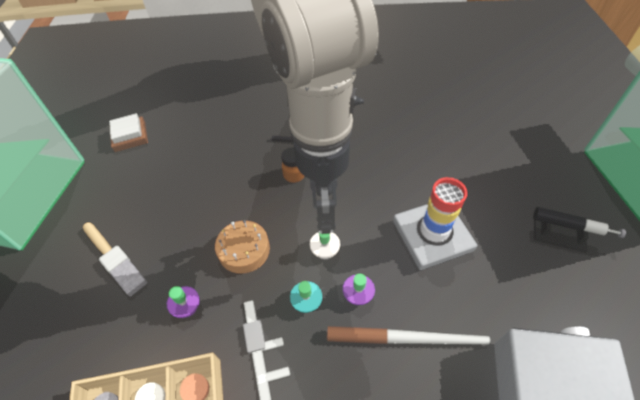

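{"fn": "send_rows", "kwargs": {"commands": [{"translation":[0,0.001,0.015],"rot":[0,0,0],"grip":0.085},{"translation":[0,0,0.025],"rot":[0,0,0],"grip":0.085},{"translation":[0,0,0.025],"rot":[0,0,0],"grip":0.085},{"translation":[0,0,0.02],"rot":[0,0,0],"grip":0.085},{"translation":[0,0,0.01],"rot":[0,0,0],"grip":0.085}]}}

```text
t: 27.3
eef_pos: [0.6187, -0.0138, 0.0179]
tool_rot: [0.0, 1.0, 0.0, -0.002]
contact_force: [-0.6, 0.3, -0.7]
gripper_width: 0.996
```

{"fn": "send_rows", "kwargs": {"commands": [{"translation":[0,0,0.005],"rot":[0,0,0],"grip":0.085},{"translation":[0,0,0],"rot":[0,0,0],"grip":0.085},{"translation":[0,0,0],"rot":[0,0,0],"grip":0.085},{"translation":[0,0,0],"rot":[0,0,0],"grip":0.06},{"translation":[0,0,0],"rot":[0,0,0],"grip":0.05}]}}

```text
t: 27.72
eef_pos: [0.6212, -0.0134, 0.0166]
tool_rot: [0.0, 1.0, 0.0, 0.001]
contact_force: [0.4, 0.6, 0.4]
gripper_width: 0.744
```

```bash
python3 look.py s18 | head -2
```

```text
27.7167 [ 0.62117464 -0.01344347  0.0166184 ] [0.38279334 0.59450236 0.42993144] 0.7440955307186808
crop origin 274 190
```

View pics/s18.png

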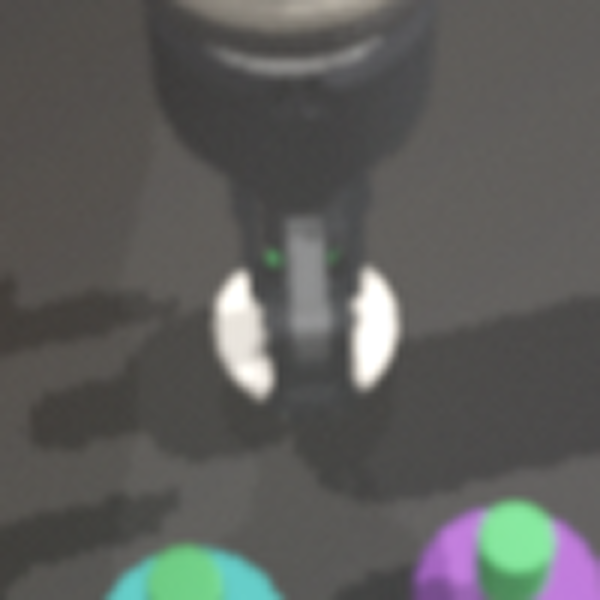

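{"fn": "send_rows", "kwargs": {"commands": [{"translation":[-0.0005,0,0],"rot":[0,0,0],"grip":0.04},{"translation":[0,0,0],"rot":[0,0,0],"grip":0.033},{"translation":[0,0,0],"rot":[0,0,0],"grip":0.028},{"translation":[0,0,0],"rot":[0,0,0],"grip":0.024},{"translation":[0,0,0],"rot":[0,0,0],"grip":0.02}]}}

```text
t: 28.18
eef_pos: [0.6197, -0.0136, 0.0155]
tool_rot: [0.0, 1.0, 0.0, 0.0]
contact_force: [-0.8, -0.7, 2.3]
gripper_width: 0.242
```

{"fn": "send_rows", "kwargs": {"commands": [{"translation":[0,0,0],"rot":[0,0,0],"grip":0.01},{"translation":[0,0,0],"rot":[0,0,0],"grip":0.01},{"translation":[0,0,0],"rot":[0,0,0],"grip":0.01},{"translation":[0,0,0],"rot":[0,0,0],"grip":0.01},{"translation":[0,0,0],"rot":[0,0,0],"grip":0.01}]}}

```text
t: 28.6
eef_pos: [0.6197, -0.0136, 0.0154]
tool_rot: [0.0, 1.0, 0.0, 0.0]
contact_force: [-1.2, -0.5, 3.8]
gripper_width: 0.242
```

{"fn": "send_rows", "kwargs": {"commands": [{"translation":[0,0,-0.005],"rot":[0,0,0],"grip":0.01},{"translation":[0,0,-0.01],"rot":[0,0,0],"grip":0.01},{"translation":[0,0,-0.02],"rot":[0,0,0],"grip":0.01},{"translation":[0,0,-0.025],"rot":[0,0,0],"grip":0.01},{"translation":[0,0,-0.025],"rot":[0,0,0],"grip":0.01}]}}

```text
t: 29.02
eef_pos: [0.6192, -0.0134, 0.1013]
tool_rot: [-0.0, 1.0, 0.0, -0.001]
contact_force: [1.5, -0.2, -1.8]
gripper_width: 0.245
```

```bash
python3 look.py s19 | head -2
```

```text
29.0167 [ 0.61921035 -0.01343621  0.10130485] [ 1.52796404 -0.15297788 -1.80209919] 0.24542510145511207
crop origin 273 164
```

View pics/s19.png

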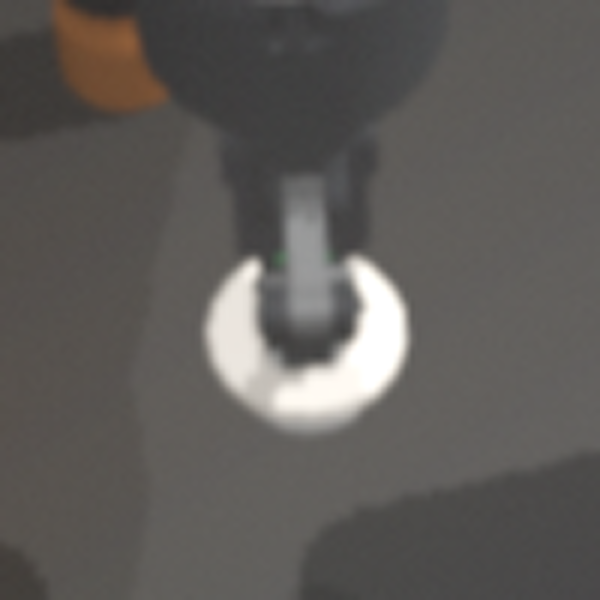

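{"fn": "send_rows", "kwargs": {"commands": [{"translation":[0,0,-0.025],"rot":[0,0,0],"grip":0.01},{"translation":[0,0,-0.025],"rot":[0,0,0],"grip":0.01},{"translation":[0,0,-0.025],"rot":[0,0,0],"grip":0.01},{"translation":[0,0,-0.025],"rot":[0,0,0],"grip":0.01},{"translation":[0,0,-0.005],"rot":[0,0,0],"grip":0.01}]}}

```text
t: 29.48
eef_pos: [0.622, -0.0128, 0.2104]
tool_rot: [-0.0, 1.0, 0.0, 0.004]
contact_force: [0.7, 0.4, -0.9]
gripper_width: 0.243
```

{"fn": "send_rows", "kwargs": {"commands": [{"translation":[-0.001,-0.018,0],"rot":[0,0,0],"grip":0.01},{"translation":[-0.002,-0.028,0],"rot":[0,0,0],"grip":0.01},{"translation":[-0.002,-0.028,0],"rot":[0,0,0],"grip":0.01},{"translation":[-0.002,-0.028,0],"rot":[0,0,0],"grip":0.01},{"translation":[-0.002,-0.028,0],"rot":[0,0,0],"grip":0.01}]}}

```text
t: 29.9
eef_pos: [0.6101, 0.1175, 0.2049]
tool_rot: [0.0, 1.0, 0.0, -0.0]
contact_force: [0.2, -0.3, -0.8]
gripper_width: 0.245
```

{"fn": "send_rows", "kwargs": {"commands": [{"translation":[-0.002,-0.028,0],"rot":[0,0,0],"grip":0.01},{"translation":[-0.001,-0.028,0],"rot":[0,0,0],"grip":0.01},{"translation":[0,-0.018,0],"rot":[0,0,0],"grip":0.01},{"translation":[0,-0.008,0],"rot":[0,0,0],"grip":0.01},{"translation":[0,0,0],"rot":[0,0,0],"grip":0.01}]}}

```text
t: 30.32
eef_pos: [0.6067, 0.2009, 0.205]
tool_rot: [-0.001, 1.0, 0.002, -0.0]
contact_force: [0.6, 0.2, -1.1]
gripper_width: 0.245
```

{"fn": "send_rows", "kwargs": {"commands": [{"translation":[0,0,0],"rot":[0,0,0],"grip":0.01},{"translation":[0,0,0],"rot":[0,0,0],"grip":0.01},{"translation":[0,0,0],"rot":[0,0,0],"grip":0.01},{"translation":[0,0,0],"rot":[0,0,0],"grip":0.01},{"translation":[0,0,0],"rot":[0,0,0],"grip":0.01}]}}

```text
t: 30.73
eef_pos: [0.6079, 0.1973, 0.2053]
tool_rot: [0.0, 1.0, -0.001, 0.0]
contact_force: [0.4, 0.5, -0.8]
gripper_width: 0.246
```

```bash
python3 look.py s20 | head -2;python3 held.py red .607 .2; cat > lid.py <<'E'
from h import *
import sys
c=dict(np.load("last.npz"));P=cloud(c); x,y,zb=map(float,sys.argv[1:])
s=P.reshape(-1,3); s=s[(np.linalg.norm(s[:,:2]-[x,y],axis=1)<.036)]; 
d=s[np.abs(s[:,2]-zb-.026)<.0045]; print(len(d),np.round(np.percentile(d[:,2],[5,50,95]),4))
if len(d)>5: print(cv2.minEnclosingCircle((d[:,:2]*1000).astype(np.float32)))
A=np.c_[d[:,:2]-d[:,:2].mean(0),np.ones(len(d))]; print("slope",np.linalg.lstsq(A,d[:,2],rcond=None)[0])
E
python3 lid.py .607 .199 .186
```

```text
30.7333 [0.60786956 0.19728364 0.2052929 ] [ 0.39481261  0.47835352 -0.80006062] 0.2455811799716757
crop origin 409 112
343 z [0.1327 0.147  0.1541 0.1549]
centre [0.6068 0.1989] rms 0.0006807032428159959
518 [0.211  0.2149 0.2161]
((609.85595703125, 196.1276092529297), 28.268089294433594)
slope [-0.04058874  0.02183153  0.21451738]
```

View pics/s20.png

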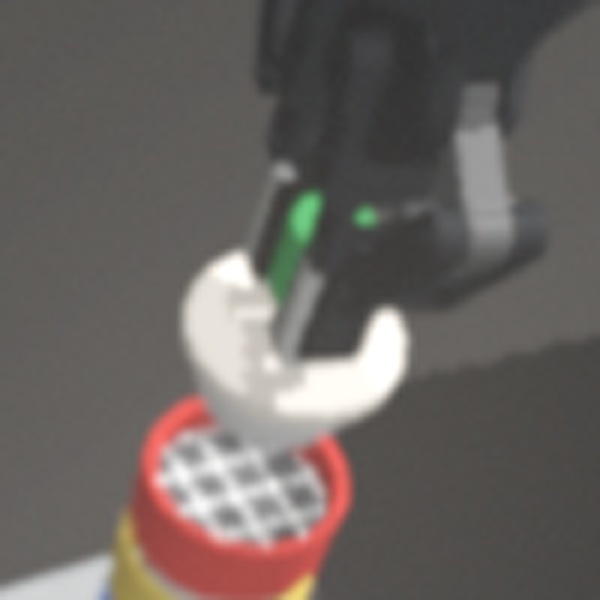

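{"fn": "send_rows", "kwargs": {"commands": [{"translation":[-0.0025,-0.0025,0.004],"rot":[0,0,0],"grip":0.01},{"translation":[0,0,0.008],"rot":[0,0,0],"grip":0.01},{"translation":[0,0,0.008],"rot":[0,0,0],"grip":0.01},{"translation":[0,0,0.006],"rot":[0,0,0],"grip":0.01},{"translation":[0,0,0],"rot":[0,0,0],"grip":0.01}]}}

```text
t: 31.2
eef_pos: [0.604, 0.2003, 0.177]
tool_rot: [0.001, 1.0, 0.0, -0.002]
contact_force: [-0.4, -0.2, -1.2]
gripper_width: 0.242
```

{"fn": "send_rows", "kwargs": {"commands": [{"translation":[0,0,0],"rot":[0,0,0],"grip":0.01},{"translation":[0,0,0],"rot":[0,0,0],"grip":0.01},{"translation":[0,0,0],"rot":[0,0,0],"grip":0.01},{"translation":[0,0,0],"rot":[0,0,0],"grip":0.01},{"translation":[0,0,0],"rot":[0,0,0],"grip":0.01}]}}

```text
t: 31.62
eef_pos: [0.6053, 0.201, 0.1796]
tool_rot: [-0.0, 1.0, 0.0, 0.0]
contact_force: [0.9, 0.4, -1.7]
gripper_width: 0.243
```

```bash
python3 look.py s21 | head -2;python3 lid.py .607 .199 .1635
```

```text
31.6167 [0.60528443 0.20103573 0.17963326] [ 0.85602225  0.43974893 -1.68681138] 0.2433566242098016
crop origin 407 121
465 [0.1869 0.1894 0.191 ]
((607.093994140625, 200.0907440185547), 28.52747917175293)
slope [-0.00893726  0.00382393  0.18932653]
```

{"fn": "send_rows", "kwargs": {"commands": [{"translation":[0,0.001,0.004],"rot":[0,0,0],"grip":0.01},{"translation":[0,0,0.004],"rot":[0,0,0],"grip":0.01},{"translation":[0,0,0.004],"rot":[0,0,0],"grip":0.01},{"translation":[0,0,0.003],"rot":[0,0,0],"grip":0.01},{"translation":[0,0,0],"rot":[0,0,0],"grip":0.01}]}}

```text
t: 32.08
eef_pos: [0.6045, 0.1996, 0.1632]
tool_rot: [0.0, 1.0, 0.0, -0.001]
contact_force: [-0.6, -0.1, -1.5]
gripper_width: 0.245
```

{"fn": "send_rows", "kwargs": {"commands": [{"translation":[0,0,0.002],"rot":[0,0,0],"grip":0.01},{"translation":[0,0,0.002],"rot":[0,0,0],"grip":0.01},{"translation":[0,0,0.0015],"rot":[0,0,0],"grip":0.01},{"translation":[0,0,0],"rot":[0,0,0],"grip":0.01},{"translation":[0,0,0],"rot":[0,0,0],"grip":0.01}]}}

```text
t: 32.5
eef_pos: [0.6052, 0.2, 0.1588]
tool_rot: [-0.0, 1.0, 0.0, 0.0]
contact_force: [0.1, 0.0, -1.1]
gripper_width: 0.248
```

```bash
python3 look.py s22 | head -2;python3 lid.py .607 .199 .142
```

```text
32.5 [0.60518513 0.19997127 0.1587721 ] [ 0.09600754  0.04611897 -1.07643991] 0.24834788729812898
crop origin 403 129
450 [0.1658 0.169  0.1708]
((605.98779296875, 198.86953735351562), 28.179492950439453)
slope [-0.00191072  0.00490286  0.1688634 ]
```

View pics/s22.png

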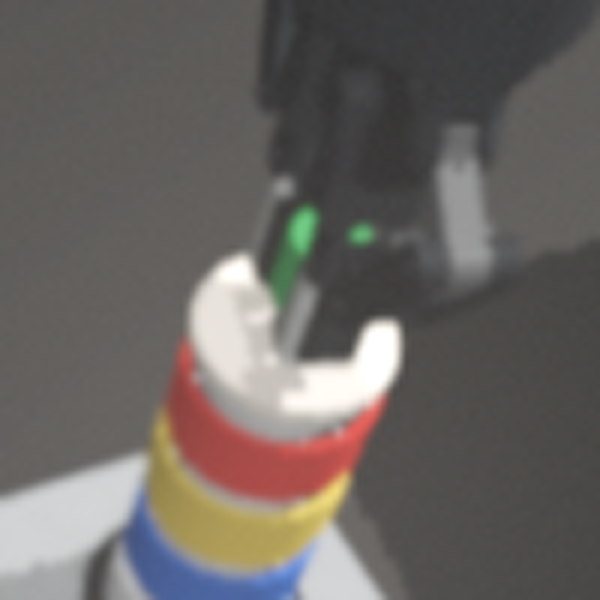

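Disc top at 0.169, seat height is 0.168; lower 1 mm more, release, and retract.

{"fn": "send_rows", "kwargs": {"commands": [{"translation":[0.0005,0,0.0007],"rot":[0,0,0],"grip":0.01},{"translation":[0,0,0.0005],"rot":[0,0,0],"grip":0.01},{"translation":[0,0,0],"rot":[0,0,0],"grip":0.01},{"translation":[0,0,0],"rot":[0,0,0],"grip":0.03},{"translation":[0,0,0],"rot":[0,0,0],"grip":0.05}]}}

```text
t: 32.97
eef_pos: [0.6057, 0.2001, 0.1578]
tool_rot: [-0.0, 1.0, 0.0, 0.0]
contact_force: [-0.6, 0.1, -0.0]
gripper_width: 0.481
```

{"fn": "send_rows", "kwargs": {"commands": [{"translation":[0,0,0],"rot":[0,0,0],"grip":0.07},{"translation":[0,0,0],"rot":[0,0,0],"grip":0.085},{"translation":[0,0,0],"rot":[0,0,0],"grip":0.085},{"translation":[0,0,-0.005],"rot":[0,0,0],"grip":0.085},{"translation":[0,0,-0.01],"rot":[0,0,0],"grip":0.085}]}}

```text
t: 33.38
eef_pos: [0.6049, 0.1995, 0.172]
tool_rot: [0.0, 1.0, 0.0, -0.001]
contact_force: [-0.0, 0.0, 0.2]
gripper_width: 0.992
```

{"fn": "send_rows", "kwargs": {"commands": [{"translation":[0,0,-0.02],"rot":[0,0,0],"grip":0.085},{"translation":[0,0,-0.025],"rot":[0,0,0],"grip":0.085},{"translation":[0,0,-0.025],"rot":[0,0,0],"grip":0.085},{"translation":[0,0,-0.02],"rot":[0,0,0],"grip":0.085},{"translation":[0,0,0],"rot":[0,0,0],"grip":0.085}]}}

```text
t: 33.8
eef_pos: [0.6077, 0.2017, 0.2688]
tool_rot: [-0.002, 1.0, 0.0, 0.004]
contact_force: [1.2, 0.0, -0.4]
gripper_width: 0.997
```

{"fn": "send_rows", "kwargs": {"commands": [{"translation":[0,0.025,0],"rot":[0,0,0],"grip":0.085},{"translation":[0,0.03,0],"rot":[0,0,0],"grip":0.085},{"translation":[0,0.03,0],"rot":[0,0,0],"grip":0.085},{"translation":[0,0.03,0],"rot":[0,0,0],"grip":0.085},{"translation":[0,0.03,0],"rot":[0,0,0],"grip":0.085}]}}

```text
t: 34.22
eef_pos: [0.6055, 0.0537, 0.2631]
tool_rot: [0.0, 1.0, 0.0, 0.0]
contact_force: [0.8, 0.6, 0.2]
gripper_width: 0.996
```

{"fn": "send_rows", "kwargs": {"commands": [{"translation":[0,0.03,0],"rot":[0,0,0],"grip":0.085},{"translation":[0,0.015,0],"rot":[0,0,0],"grip":0.085},{"translation":[0,0,0],"rot":[0,0,0],"grip":0.085},{"translation":[0,0,0],"rot":[0,0,0],"grip":0.085},{"translation":[0,0,0],"rot":[0,0,0],"grip":0.085}]}}

```text
t: 34.63
eef_pos: [0.6056, 0.0114, 0.263]
tool_rot: [-0.0, 1.0, 0.001, 0.0]
contact_force: [0.4, -0.3, -0.4]
gripper_width: 0.997
```

```bash
python3 look.py s23 | head -2;python3 lid.py .607 .199 .142; for k in blue yellow red; do python3 held.py $k .607 .199; done; python3 - <<'E'
from h import *
from station import *
c=dict(np.load("last.npz"));cv2.imwrite("pics/f23.png",c["pixels"][:,:,::-1])
for n in("scene","top"):
    c=read_camera(n)
    P=cloud(c).reshape(-1,3); s=P[np.linalg.norm(P[:,:2]-[.607,.199],axis=1)<.035]; k=s[(s[:,2]>.195)&(s[:,2]<.22)]
    print(n,"knob",len(k),np.round(np.percentile(k,[2,50,98],axis=0),4))
    d=s[abs(s[:,2]-.168)<.004]; print("disc",len(d),np.median(d[:,2]),cv2.minEnclosingCircle((d[:,:2]*1000).astype(np.float32)))
    j=P[(np.linalg.norm(P[:,:2]-[.424,-.068],axis=1)<.04)&(abs(P[:,2]-.065)<.004)]
    if len(j): print("jar",cv2.minEnclosingCircle((j[:,:2]*1000).astype(np.float32)))
E
```

```text
34.6333 [0.60558203 0.01142196 0.26303146] [ 0.44179097 -0.30875852 -0.38461372] 0.9971598550366301
crop origin 288 91
582 [0.165  0.1678 0.1695]
((605.5047607421875, 199.2604522705078), 29.375125885009766)
slope [ 0.00555118 -0.00366863  0.16768539]
8 z [0.0756 0.0825 0.0841 0.0847]
centre [0.6078 0.1973] rms 0.0002382992455683534
235 z [0.1318 0.1438 0.1525 0.1541]
centre [0.6066 0.1989] rms 0.0005997825460500054
scene knob 185 [[0.5983 0.1886 0.1956]
 [0.6107 0.1973 0.2066]
 [0.6176 0.2086 0.2086]]
disc 575 0.16781788709250933 ((606.7061157226562, 199.17111206054688), 28.972326278686523)
jar ((424.5326232910156, -70.8780288696289), 23.377910614013672)
top knob 136 [[0.5963 0.1893 0.1963]
 [0.6056 0.1978 0.2084]
 [0.6155 0.2088 0.2118]]
disc 527 0.16896039736077606 ((605.9616088867188, 200.281005859375), 28.446399688720703)Traceback (most recent call last):
  File "held.py", line 9, in <module>
    zt=np.percentile(s[:,2],97); t=s[s[:,2]>zt-.022]
    return _quantile_unchecked(
        a, q, axis, out, overwrite_input, method, keepdims, weights)
    return _ureduce(a,
                    func=_quantile_ureduce_func,
    ...<5 lines>...
                    overwrite_input=overwrite_input,
                    method=method)
    r = func(a, **kwargs)
    result = _quantile(arr,
                       quantiles=q,
    ...<2 lines>...
                       out=out,
                       weights=wgt)
    slices_having_nans = np.isnan(arr[-1, ...])
                                  ~~~^^^^^^^^^
IndexError: index -1 is out of bounds for axis 0 with size 0
```

View pics/f23.png

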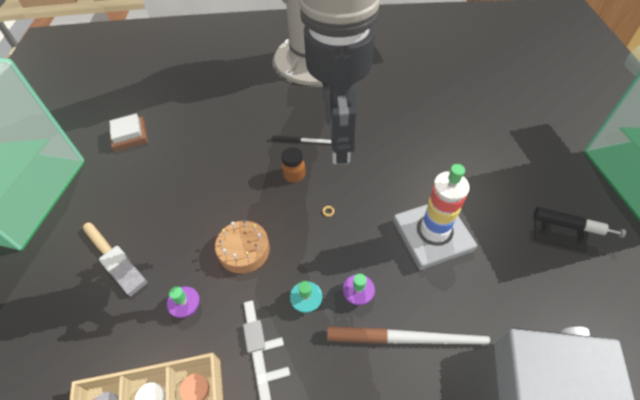

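```bash
python3 -c "
from station import *
print(hand_in())"
```

```text
the job is handed in; nothing more can be done
None
```

The stack is built in the pan on the shaker: blue, then yellow, then red, then the white lid. I released each piece, moved the arm clear and handed the job in at about 35 s. No verdict was reported.

**Final checks**
- **Lid:** the disc top measured 0.168 m from one camera and 0.169 m from the other, against 0.168 m expected. The knob top was at about 0.208 m, as expected, and the disc was level, with a slope below 0.01.
- **Sieves:** with each sieve released, its rim read 0.086 m (blue), about 0.119 m (yellow) and 0.154 m (red). Expected heights were 0.086, 0.120 and 0.154 m.
- **Alignment:** the measured axes agree to within about 1–2 mm.
- **Jar:** it stands where it was, within about 2 mm, which is camera noise.

**What disagreed or failed**
- **TCP height:** the reported height did not match the stated tool geometry. The cameras showed the fingertips about 34 mm higher than it implies. I grasped using heights from the cameras, stepping down while watching the force, and every grasp and seating agreed with that.
- **Last colour checks:** in the final check the yellow mask found no points and the blue one only 8. For yellow I relied on the earlier reading and the final picture, for blue on the reading taken after its release.

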